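Set the bench blocks out from the pile

TASK

After sweeping the bench, everything was left in one pile: take it apart and put each thing back in its own place, ready for work. The loupe goes in the middle of the small saucer, the brass doming cube into the square well of the wooden punch stand, the steel bench block into the recess of the black rubber base, and the holed soldering block into the low steel tray; each must lie flat on the floor of its place, the same side up as it lay in the pile, and be let go.

Things in the scene. Friction and masses are not known exactly. Their poses are not given: they have to be found in the camera images.
- loupe: folding loupe lying on top of the pile: a round black barrel 27 mm across joined to a flat brown case 24 mm wide, together 27 x 54 x 14 mm (x, y, z). Origin: middle of its underside; the barrel is centred 13 mm from it along +y, the case lies along -y. Grip it across x. 35 g. (Mind the pliers hung from the shelf at the back, beyond x = 0.66 and from 0.2 m up.)
- doming_block: tan brass doming (dapping) cube, 50 x 50 x 50 mm, round hollows in its faces, in the pile, under the loupe (a like cube by the lamp is no part of the job). Origin: centre of its underside. 0.6 to 0.9 kg: grip it firmly at half its height
- steel_block: square polished steel bench block, 64 x 64 x 19 mm, under the doming cube. Origin: centre of its underside. Up to 0.81 kg
- solder_block: pale ceramic soldering block with a grid of small holes, 70 x 100 x 14 mm (x, y, z), at the bottom of the pile, on the worktop. Origin: centre of its underside. Grip it across its 70 mm. Up to 0.21 kg
- saucer: small round saucer, 95 mm across and 11 mm high, standing alone on the worktop (fixed): the loupe's place. Origin: centre of its underside; its inner floor, 72 mm across, lies 4 mm above that
- doming_stand: wooden stand (fixed) for the doming cube. Origin: underside, at the centre of its 62 x 62 mm square well; well floor 8 mm, rim 18 mm above the worktop. It reaches from -42 to +62 mm in x and is 88 mm wide in y; along the +x side, 31 to 62 mm out, a ledge 24 mm high holds four upright ball-headed steel punches (47 mm out, up to 58 mm high). Keep the fingers on the free y sides
- rubber_base: square black rubber base (fixed), 98 x 98 mm, with a square recess of 76 x 76 mm for the steel bench block. Origin: centre of its underside. Recess floor 9 mm, rim 14 mm above the worktop; the two rims across y have 44 mm wide finger gaps in their middle, down to the floor of the recess
- solder_tray: low sheet-steel tray on feet (fixed), 89 x 119 mm over its rims, floor 82 x 112 mm (x, y) for the soldering block. Origin: underside, at the centre. Its floor lies 5 mm and its slightly flared rim 12 mm above the worktop; the two long rims (across x) have 48 mm wide finger gaps in their middle, down to the floor

How it is judged:
At the end, for the whole second after the job is handed in: Each thing lies flat, same side up, on the floor of its own place (height within 3 mm, tilt under 0.06 rad), released and at rest: loupe within 18 mm of the saucer's middle, the other three within 8 mm of the middle of their recess in x and y (horizontal distance between loupe and saucer below 0.018 m and z of loupe in the frame of saucer between 0.001 and 0.0065 m and angle between each of loupe, doming_block, steel_block, solder_block's own z axis and vertical below 0.06 rad and linear speed of each of loupe, doming_block, steel_block, solder_block below 0.02 m/s and angular speed of each of loupe, doming_block, steel_block, solder_block below 0.2 rad/s and contact force between the fingers and loupe below 0.1 N and x of doming_block in the frame of doming_stand between -0.008 and 0.008 m and y of doming_block in the frame of doming_stand between -0.008 and 0.008 m and z of doming_block in the frame of doming_stand between 0.005 and 0.0105 m and contact force between the fingers and doming_block below 0.1 N and x of steel_block in the frame of rubber_base between -0.008 and 0.008 m and y of steel_block in the frame of rubber_base between -0.008 and 0.008 m and z of steel_block in the frame of rubber_base between 0.006 and 0.0115 m and contact force between the fingers and steel_block below 0.1 N and x of solder_block in the frame of solder_tray between -0.008 and 0.008 m and y of solder_block in the frame of solder_tray between -0.008 and 0.008 m and z of solder_block in the frame of solder_tray between 0.002 and 0.0075 m and contact force between the fingers and solder_block below 0.1 N); the robot touches nothing.
It also fails if it takes over 136 s, if anything falls off the work surface, if the arm or the gripper's body presses on something with over 40 N, if the wrist force passes 120 N, or if a joint passes its speed limit or range.

ROBOT

A 6-joint arm with a two-finger parallel gripper is mounted at the origin on a cart in front of the work surface, level with it; the furniture and walls round the work are solid. World frame = base frame: x ahead of the robot, y to its left, z up, the work surface at z = 0. Lengths are in m, angles in rad, forces in N, time in s.
With the tool pointing down it reaches from about 0.3 to 0.775 m from the base axis. Payload 14.6 kg.
Tool frame: the origin (TCP) lies midway between the tips of the shut fingers; the grasp point (between the pads) lies 19 mm behind it; z points along the fingers, y is the line along which they close (so a half turn about z gives the same grasp; the last joint's range is limited). The gripper opens to 85 mm and grips with 20 to 120 N. Pads are 22 mm wide; open, the fingers measure 114 mm over their backs; the gripper's body (76 mm by 85 mm) begins 54 mm behind the grasp point. The pads swing forward as they close: fully open they stand 13 mm farther back than shut.
Start: joints at [-1.194, 0.3, 1.521, -0, 1.321, -0.067], TCP at [0.236, -0.497, 0.204] pointing down, gripper open.
Joint ranges: [-3.03, 3.03], [-0.79, 2.21], [0.23, 2.52], [-1.04, 4.18], [0, 3.07], [-2.55, 2.55]. Speed limits (rad/s): [2.22, 2.22, 2.57, 3.14, 3.14, 3.14].

INTERFACE

Orientations are given as [roll, pitch, yaw] about the fixed x, y, z axes, in that order (R = Rz(yaw) Ry(pitch) Rx(roll)).
In Python, from plant import robot gives the robot as it stands.
- The arm moves only by the tool play_rows, never from a script. Its argument "steps" is text: rows parted by semicolons, each of 7 numbers parted by spaces: the shift along the world's x, y, z in units of 0.03 m (1.0 is 0.03 m), then the turn, a rotation vector about the world's x, y, z in units of 8 degrees (1.0 is 8 degrees), then the closure in counts, from 0 (fully open) to 255 (shut). A call has exactly 10 rows; each row shifts and turns the commanded pose from where the row before left it; what a row does not reach is not made up. A row lasts 1/8 s, in which the tool goes at most 62.5 mm and 10.7 degrees, less where a joint would pass 70% of its speed; a pose out of reach is approached as far as the arm can. A call with a number of a shift or a turn outside -1 to 1 is refused whole. A call with a gripper value outside its range is refused whole. The fingers move at their own pace and stop on an object; "newtons" is the grip in N (left out, the last holds). Time passes only in rows, so rows that do not move let the fingers close, or fill a call up. It gives the time, the measured TCP pose, the force, the opening and the grip force at its end, in the units of the state.
- robot.read_state(): the state, without advancing time (a new reading comes with each control period).
- robot.grab_frame(name): name is "scene" or "top" or "wrist"; returns the picture (384x512x3 uint8, red, green, blue); there is no depth.
- robot.calibration(name): a dict with "intrinsics" (3x3 intrinsics, pixels), "extrinsics" (4x4, takes a point from camera to world coordinates). Camera axes: x right, y down, z forward; pixel columns grow to the right and rows downward; lengths in m; the calibration is good to about 2 mm. A picture is of the moment at which its call begins: read the wrist's pose just before it. calibration takes no time and is no camera call; for the wrist camera it gives the pose at the moment of the call.
- robot.job_done(): hands the job in; it is judged then, once.
Trained networks look in the newest picture that a camera, given by its name, has taken for a name from the list of things; names that differ only in an ending like _2 or _b are one class to them, and where a whole thing is asked for, a point or a joint stands for the part that bears it (a point fixed in the world has none). Each returns a list of dicts, best first, with "p" (0 to 1); they miss things now and then, are a little off and sometimes report something else, mostly with a low value. They report only what shows in the picture. A call takes as long as a camera call.
- robot.look_for(thing, camera): "extent" ([centre column, centre row, width, height] in pixels, round what is visible of it).
- robot.mark_of(thing, camera): "uv" ([column, row] in pixels: a listed point, or the origin of a listed thing).
The state is a dict: "time": time; "joint_positions": joint angles; "qvel": joint speeds; "joint_torque": joint torques, N m; "ee_pos": TCP position; "tcp_rot": TCP orientation; "force": force on the tool from outside, world axes, zero at the start; "wrist_torque": the same for the moment, N m; "width": finger opening in m; "grip_force": force on a finger pad.
Only numpy, scipy, OpenCV 4.12 (cv2) and the standard library are available. Lean on these libraries where they do the work, as an engineer would, in place of code of your own. Each camera call takes 0.05 s, during which the arm holds its last target. There are 200 camera calls.

## Working session

There is one attempt and no reset: what is moved stays moved. The work goes in short steps, Python scripts to look and compute and a tool call to move; the robot and the scene stay as the last step left them, time stands still between calls to the robot, and variables do not carry over. Pictures are saved under pics/ and viewed, at most 14 in all, crops included, and the job is handed in when it is done.

Besides the shell and the picture viewer there is one more tool, called as name(argument=value, ...), one argument or row to a line, values as JSON. play_rows: Moves the arm, as the interface text tells. Shifts and turns lie within -1 to 1; 1 stands for 0.03 m of shift or 8 degrees of turn. Its arguments: {"type":"object","properties":{"steps":{"type":"string"},"newtons":{"type":"number"}},"required":["steps"]}

```bash
mkdir -p pics; ls; cat > h.py <<'E'
import numpy as np, cv2
from plant import robot
def ray(cam,uv,z):
    c=robot.calibration(cam);K=np.array(c["intrinsics"]);T=np.array(c["extrinsics"])
    d=T[:3,:3]@np.linalg.solve(K,[uv[0],uv[1],1.]);o=T[:3,3]
    return (o+d*(z-o[2])/d[2])
def proj(cam,P):
    c=robot.calibration(cam);K=np.array(c["intrinsics"]);T=np.array(c["extrinsics"])
    p=K@(T[:3,:3].T@(np.array(P,float)-T[:3,3]));return p[:2]/p[2]
def snap(cam,name):
    im=robot.grab_frame(cam);cv2.imwrite(f"pics/{name}.png",im[:,:,::-1]);return im
E
python3 - <<'E'
from h import *
np.set_printoptions(precision=4,suppress=True)
a=snap("scene","s0");b=snap("top","t0")
cv2.imwrite("pics/st0.png",cv2.resize(b,(800,600),interpolation=cv2.INTER_CUBIC)[:,:,::-1])
for cam in("top","scene"):
    c=robot.calibration(cam);print(cam,np.array(c["extrinsics"])[:3],np.array(c["intrinsics"])[0])
    for t,z in(("loupe",.097),("doming_block",.083),("steel_block",.014),("solder_block",0),("saucer",0),("doming_stand",0),("rubber_base",0),("solder_tray",0)):
        for r in robot.mark_of(t,cam)[:2]: print(t,np.round(r["uv"],1),round(r["p"],2),ray(cam,r["uv"],z)[:2])
        for r in robot.look_for(t,cam)[:1]: print("   box",np.round(r["extent"],1),round(r["p"],2))
print(robot.read_state())
E
```

```text
pics
top [[-0.0214 -0.9923  0.1218  0.367 ]
 [-0.9997  0.0221  0.0041  0.042 ]
 [-0.0068 -0.1217 -0.9925  1.4741]] [478.7967   0.     265.3087]
loupe [213.6 182.2] 0.45 [0.5371 0.1976]
   box [213.7 180.8  21.   15.6] 0.66
doming_block [211.3 181.5] 0.71 [0.541  0.2059]
doming_block [267.9 208.8] 0.24 [0.4574 0.0419]
   box [213.4 181.1  21.   21.8] 0.57
steel_block [214.5 184.2] 0.53 [0.5411 0.2043]
   box [213.4 182.6  20.7  20.9] 0.63
solder_block [211.6 182.9] 0.87 [0.547  0.2148]
   box [214.2 183.3  38.   24.7] 0.61
saucer [325.2 171.5] 0.61 [ 0.5748 -0.1386]
   box [323.1 170.9  24.1  26.9] 0.73
doming_stand [159.  180.7] 0.67 [0.5575 0.3783]
   box [154.3 179.4  34.3  41.4] 0.79
rubber_base [376.9 202.9] 0.65 [ 0.4737 -0.2941]
   box [379.4 205.8  34.2  36.7] 0.94
solder_tray [267.2 207.4] 0.8 [0.4672 0.044 ]
   box [267.1 209.9  45.2  42.5] 0.88
scene [[-0.769  -0.3524  0.5334  0.0564]
 [-0.6392  0.4089 -0.6514  0.6281]
 [ 0.0115 -0.8418 -0.5397  0.5749]] [358.2401   0.     260.0691]
loupe [211.  215.8] 0.65 [0.5328 0.2139]
   box [209.8 213.7  24.   15. ] 0.71
doming_block 
[... 463 characters left out ...]
ber_base [143.8 292.8] 0.7 [0.547  0.3951]
   box [345.4 173.2  47.6  25.5] 0.69
solder_tray [280.  223.9] 0.73 [0.4713 0.0389]
solder_tray [210.1 214.5] 0.22 [0.6354 0.1275]
   box [278.9 224.3  52.2  36.6] 0.62
{'time': 1.7, 'joint_positions': array([-1.1936,  0.2999,  1.521 ,  0.    ,  1.3207, -0.0666]), 'qvel': array([-0.0002,  0.0003, -0.0025,  0.0004, -0.0009, -0.0007]), 'joint_torque': array([  0.0002, -54.3351, -36.1978,   0.    ,   0.0007,   0.    ]), 'ee_pos': array([ 0.2362, -0.4967,  0.204 ]), 'tcp_rot': array([-3.1416, -0.    ,  0.4438]), 'force': array([ 0.7082,  0.1128, -0.1184]), 'wrist_torque': array([0.0346, 0.0224, 0.0231]), 'grip_force': 0.0, 'width': 0.08549800938345928}
```

View pics/st0.png

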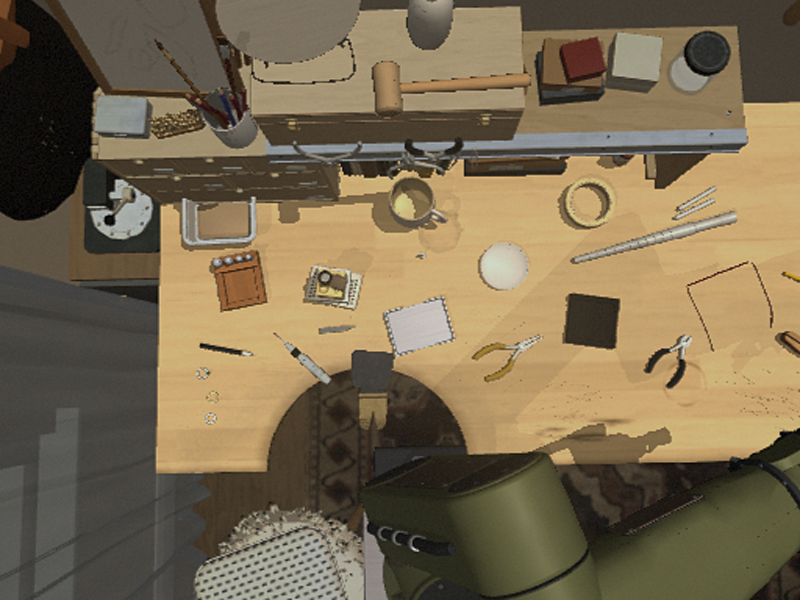

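View pics/s0.png

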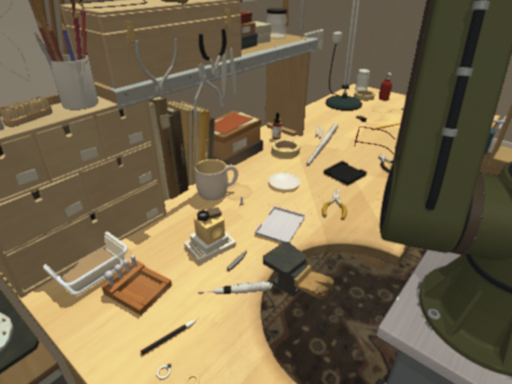

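play_rows(
  steps="0.7 0.8 0.5 0 0 0.8 0;0.7 0.8 0.5 0 0 0.8 0;0.7 0.8 0.5 0 0 0.8 0;0.7 0.8 0.5 0 0 0.8 0;0.7 0.8 0.5 0 0 0.8 0;0.7 0.8 0.5 0 0 0.8 0;0.7 0.8 0.5 0 0 0.8 0;0.7 0.8 0 0 0 0.8 0;0.7 0.8 0 0 0 0.8 0;0 0 0 0 0 0.8 0",
  newtons=40,
)

```text
time: 2.95
ee_pos: [0.4262, -0.2793, 0.309]
tcp_rot: [3.141, -0.0, 1.567]
force: [-0.5, -0.6, 0.1]
width: 0.0855
grip_force: 0.0
```

```bash
python3 - <<'E'
from h import *
np.set_printoptions(precision=4,suppress=True)
snap("wrist","w1");c=robot.calibration("wrist")
print(np.array(c["extrinsics"]),c["intrinsics"],robot.read_state()["tcp_rot"],robot.read_state()["ee_pos"])
for t in("rubber_base","saucer"):
    for r in robot.mark_of(t,"wrist")[:1]: print(t,r,ray("wrist",r["uv"],0))
E
```

```text
[[ 1.      0.0018  0.0003  0.4258]
 [ 0.0018 -0.9605 -0.2783 -0.2095]
 [-0.0002  0.2783 -0.9605  0.4796]
 [ 0.      0.      0.      1.    ]] [[282.9337   0.     256.8785]
 [  0.     282.9337 195.878 ]
 [  0.       0.       1.    ]] [ 3.1416 -0.      1.5716] [ 0.4257 -0.2799  0.309 ]
rubber_base {'uv': [280.1, 168.4], 'p': 0.64} [ 0.4652 -0.3001  0.    ]
saucer {'uv': [358.3, 56.1], 'p': 0.59} [ 0.5835 -0.1262 -0.    ]
```

View pics/w1.png

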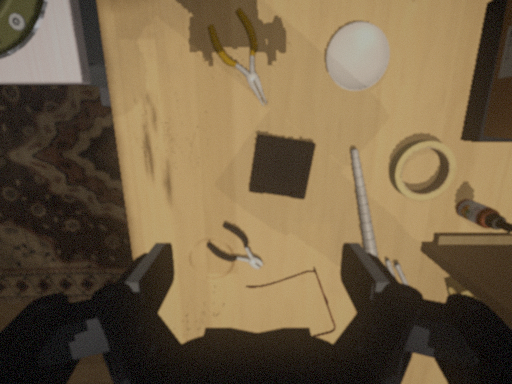

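```bash
cat >> h.py <<'E'
def rect(cam,mask,seed,z,quad=True):
    """min-area rectangle on plane z of the blob holding pixel seed"""
    n,l=cv2.connectedComponents(mask.astype(np.uint8)); m=(l==l[int(seed[1]),int(seed[0])]).astype(np.uint8)
    c=max(cv2.findContours(m,cv2.RETR_EXTERNAL,cv2.CHAIN_APPROX_NONE)[0],key=cv2.contourArea)[:,0]
    P=np.array([ray(cam,p,z)[:2] for p in c])
    (cx,cy),(w,h),a=cv2.minAreaRect((P*1000).astype(np.float32))
    return np.round([cx,cy,w,h,a],1)
E
python3 - <<'E'
from h import *
im=cv2.imread("pics/w1.png").astype(int)
m=cv2.morphologyEx((im.max(2)<75).astype(np.uint8),cv2.MORPH_OPEN,np.ones((3,3)))
print("base",rect("wrist",m,(280,168),.014))
h=cv2.cvtColor(im.astype(np.uint8),cv2.COLOR_BGR2HSV)
m=((h[:,:,1]<60)&(h[:,:,2]>130)).astype(np.uint8)
print(h[56,358],h[120,300]);print("saucer",rect("wrist",m,(358,56),.009))
E
```

```text
base [ 465.2 -295.4   94.8   93.7   81. ]
[ 24  28 181] [ 18 114 172]
saucer [ 578.8 -128.3   92.4   94.4   89.4]
```

play_rows(
  steps="0.3 1 0 0 0 0 0;0.3 1 0 0 0 0 0;0.3 1 0 0 0 0 0;0.3 1 0 0 0 0 0;0.3 1 0 0 0 0 0;0.3 1 0 0 0 0 0;0.3 1 0 0 0 0 0;0.3 1 0 0 0 0 0;0.3 1 0 0 0 0 0;0 0 0 0 0 0 0",
)

```text
time: 4.35
ee_pos: [0.5063, -0.0097, 0.3089]
tcp_rot: [-3.141, -0.0, 1.56]
force: [-0.1, -0.5, 0.4]
width: 0.0856
grip_force: 0.0
```

```bash
python3 - <<'E'
from h import *
np.set_printoptions(precision=4,suppress=True)
snap("wrist","w2")
print(np.array(robot.calibration("wrist")["extrinsics"])[:3,3],robot.read_state()["tcp_rot"],robot.read_state()["ee_pos"])
for t in("solder_tray","saucer","loupe","solder_block"):
    for r in robot.mark_of(t,"wrist")[:1]: print(t,r,ray("wrist",r["uv"],0))
E
```

```text
[0.5071 0.0598 0.4795] [-3.1414  0.0001  1.5596] [ 0.5062 -0.0106  0.3089]
solder_tray {'uv': [230.3, 122.7], 'p': 0.9} [0.4631 0.0458 0.    ]
saucer {'uv': [300.4, 222.2], 'p': 0.56} [ 0.5838 -0.1306  0.    ]
```

View pics/w2.png

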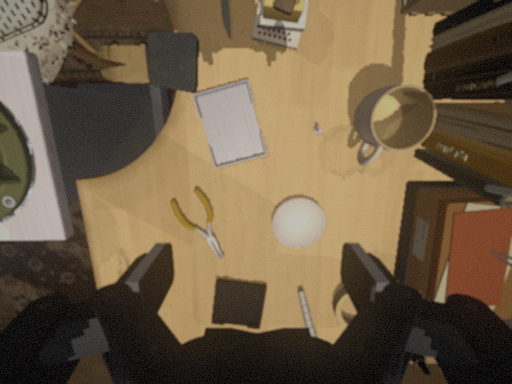

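```bash
python3 - <<'E'
from h import *
im=cv2.imread("pics/w2.png")
h=cv2.cvtColor(im,cv2.COLOR_BGR2HSV)
m=(h[:,:,1]<60)&(h[:,:,2]>110)
print("saucer",rect("wrist",m,(300,222),.009))
m=cv2.morphologyEx((h[:,:,1]<75).astype(np.uint8),cv2.MORPH_OPEN,np.ones((3,3)))
print("tray",rect("wrist",m,(230,122),.010))
m=(im.max(2)<75).astype(np.uint8)
m=cv2.morphologyEx(m,cv2.MORPH_OPEN,np.ones((3,3)))
print("base",rect("wrist",m,(238,300),.014))
E
```

```text
saucer [ 578.9 -128.8   92.8   94.4   25. ]
tray [463.7  41.9  92.2 122.9  14.2]
base [ 467.1 -292.2   99.4   92.3   81.6]
```

play_rows(
  steps="0.15 0.8 0 0 0 0 0;0.15 0.8 0 0 0 0 0;0.15 0.8 0 0 0 0 0;0.15 0.8 0 0 0 0 0;0.15 0.8 0 0 0 0 0;0.15 0.8 0 0 0 0 0;0.15 0.8 0 0 0 0 0;0.15 0.6 0 0 0 0 0;0 0 0 0 0 0 0;0 0 0 0 0 0 0",
)

```text
time: 5.85
ee_pos: [0.5422, 0.1745, 0.309]
tcp_rot: [-3.142, 0.0, 1.56]
force: [-0.7, -0.2, 0.4]
width: 0.0855
grip_force: 0.0
```

```bash
python3 - <<'E'
from h import *
np.set_printoptions(precision=4,suppress=True)
im=snap("wrist","w3")
cv2.imwrite("pics/w3c.png",cv2.resize(im[20:320,140:400],None,fx=2,fy=2,interpolation=cv2.INTER_CUBIC)[:,:,::-1])
print(np.array(robot.calibration("wrist")["extrinsics"])[:3,3],robot.read_state()["tcp_rot"],robot.read_state()["ee_pos"])
for t,z in(("solder_tray",0),("doming_stand",0),("loupe",.097),("doming_block",.033),("steel_block",.014),("solder_block",0)):
    for r in robot.mark_of(t,"wrist")[:1]: print(t,r,ray("wrist",r["uv"],z))
E
```

```text
[0.5431 0.2449 0.4797] [3.1414 0.0001 1.56  ] [0.5422 0.1745 0.3091]
solder_tray {'uv': [212.7, 228.6], 'p': 0.6} [0.4604 0.0445 0.    ]
doming_stand {'uv': [263.2, 8.8], 'p': 0.62} [0.5539 0.3945 0.    ]
loupe {'uv': [261.4, 145.4], 'p': 0.62} [0.5487 0.2046 0.097 ]
doming_block {'uv': [259.4, 143.0], 'p': 0.63} [0.5466 0.2016 0.033 ]
```

View pics/w3c.png

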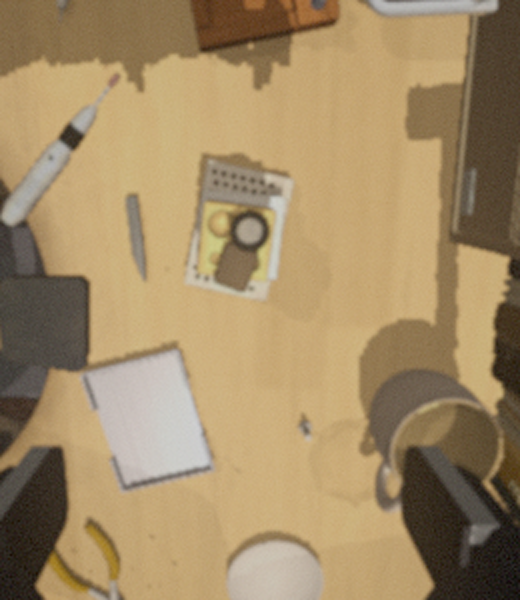

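```bash
python3 - <<'E'
from h import *
for n,u,z in(("barrel",(264,135),.097),("case",(258,155),.093)): print(n,ray("wrist",u,z))
E
```

```text
barrel [0.55218831 0.21850526 0.097     ]
case [0.54402875 0.19152732 0.093     ]
```

play_rows(
  steps="0 0 -0.7 0 0 0 0;0 0 -0.7 0 0 0 0;0 0 -0.7 0 0 0 0;0 0 -0.7 0 0 0 0;0 0 -0.7 0 0 0 0;0 0 0 0 0 0 0;0 0 0 0 0 0 0;0 0 0 0 0 0 0;0 0 0 0 0 0 0;0 0 0 0 0 0 0",
)

```text
time: 7.45
ee_pos: [0.5422, 0.1753, 0.2042]
tcp_rot: [3.141, -0.0, 1.561]
force: [0.7, 0.4, -1.0]
width: 0.0853
grip_force: 0.0
```

```bash
python3 - <<'E'
from h import *
np.set_printoptions(precision=4,suppress=True)
im=snap("wrist","w4")
cv2.imwrite("pics/w4c.png",cv2.resize(im[60:260,170:340],None,fx=3,fy=3,interpolation=cv2.INTER_CUBIC)[:,:,::-1])
print(np.array(robot.calibration("wrist")["extrinsics"])[:3,3],robot.read_state()["tcp_rot"],robot.read_state()["ee_pos"])
for t,z in(("loupe",.083),("doming_block",.033),("steel_block",.014),("solder_block",0)):
    for r in robot.mark_of(t,"wrist")[:1]: print(t,r,ray("wrist",r["uv"],z))
E
```

```text
[0.543  0.2457 0.3748] [ 3.1414 -0.0001  1.5608] [0.5422 0.1753 0.2042]
loupe {'uv': [264.4, 158.3], 'p': 0.81} [0.5504 0.2016 0.083 ]
doming_block {'uv': [260.4, 145.7], 'p': 0.92} [0.5468 0.2092 0.033 ]
```

View pics/w4c.png

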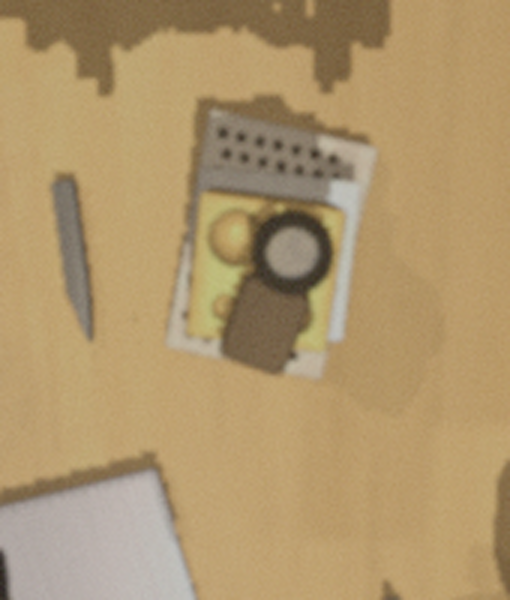

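```bash
python3 - <<'E'
from h import *
np.set_printoptions(precision=4,suppress=True)
f=lambda p,z:ray("wrist",(170+p[0]/3,60+p[1]/3),z)[:2]
b=f((292,250),.097);c=f((265,328),.093);d=b-c
print("loupe",b,c,"len",np.hypot(*d),"yaw",np.degrees(np.arctan2(-d[0],d[1])),"origin",b-d/np.hypot(*d)*.013)
def quad(ps,z):
    q=np.array([f(p,z) for p in ps]);print(q.mean(0),[round(np.degrees(np.arctan2(*(q[i]-q[i-1])[::-1]))%90,1) for i in range(4)],[round(np.hypot(*(q[i]-q[i-1])),4) for i in range(4)])
quad([(203,193),(345,205),(325,352),(190,338)],.083)
quad([(212,108),(377,148),(322,378),(168,347)],.014)
E
```

```text
loupe [0.5528 0.2182] [0.5439 0.192 ] len 0.027702050933914684 yaw -18.745394496434773 origin [0.5487 0.2059]
[0.5444 0.2089] [np.float64(83.1), np.float64(84.8), np.float64(83.1), np.float64(83.5)] [np.float64(0.0495), np.float64(0.0476), np.float64(0.0506), np.float64(0.0475)]
[0.5462 0.2102] [np.float64(77.6), np.float64(76.5), np.float64(77.5), np.float64(77.8)] [np.float64(0.1), np.float64(0.0685), np.float64(0.0985), np.float64(0.0684)]
```

play_rows(
  steps="0.03 0.2 -0.3 0 0 -0.75 90;0.03 0.22 -0.3 0 0 -0.75 90;0.02 0.2 -0.3 0 0 -0.75 90;0 0 -0.8 0 0 0 90;0 0 -0.8 0 0 0 90;0 0 -0.8 0 0 0 90;0 0 -0.36 0 0 0 90;0 0 -0.3 0 0 0 90;0 0 0 0 0 0 90;0 0 0 0 0 0 90",
  newtons=30,
)

```text
time: 8.95
ee_pos: [0.5449, 0.194, 0.0859]
tcp_rot: [3.141, -0.001, 1.247]
force: [0.2, -0.1, 0.1]
width: 0.0554
grip_force: 0.0
```

```bash
python3 - <<'E'
from h import *
im=snap("wrist","w5")
cv2.imwrite("pics/w5c.png",cv2.resize(im[140:384,130:390],None,fx=2,fy=2,interpolation=cv2.INTER_CUBIC)[:,:,::-1])
E
```

```text
(no output)
```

View pics/w5c.png

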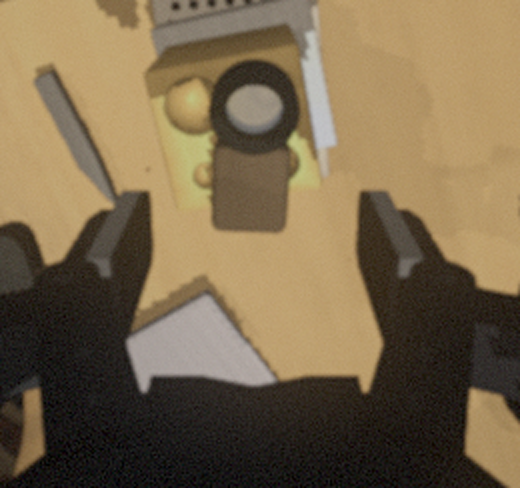

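```bash
python3 - <<'E'
from h import *
s=robot.read_state();R=np.array(robot.calibration("wrist")["extrinsics"])
p=s["ee_pos"];y=s["tcp_rot"][2];ax=np.array([np.cos(y),np.sin(y),0])
for d in(-.011,0,.011):
  for z in(.088,.093,.097): q=proj("wrist",[*(p+ax*d)[:2],z]);print(d,z,(q-[130,140])*2)
for n,u,z in(("case",(250,190),.093),("barrel",(254,108),.097)):print(n,ray("wrist",(130+u[0]/2,140+u[1]/2),z))
print(R[:3,3])
E
```

```text
-0.011 0.088 [252.78218735 207.89638507]
-0.011 0.093 [252.75917849 214.83781545]
-0.011 0.097 [252.73986683 220.66385332]
0 0.088 [252.80244142 176.5741693 ]
0 0.093 [252.77958512 182.78431973]
0 0.097 [252.76038563 188.00090053]
0.011 0.088 [252.8233892  144.17914418]
0.011 0.093 [252.80071003 149.60260319]
0.011 0.097 [252.781643   154.16226144]
case [0.54330612 0.19195842 0.093     ]
barrel [0.5533275 0.217959  0.097    ]
[0.56752202 0.26067703 0.25659643]
```

play_rows(
  steps="0 0 0 0 0 0 150;0 0 0 0 0 0 255;0 0 0 0 0 0 255;0 0 0 0 0 0 255;0 0 0 0 0 0 255;0 0 0 0 0 0 255;0 0 0.3 0 0 0 255;0 0 0.7 0 0 0 255;0 0 0.7 0 0 0 255;0 0 0.7 0 0 0 255",
  newtons=30,
)

```text
time: 10.25
ee_pos: [0.5446, 0.1939, 0.1586]
tcp_rot: [3.141, -0.0, 1.247]
force: [0.2, -0.0, 0.1]
width: 0.0001
grip_force: 0.0
```

```bash
python3 - <<'E'
from h import *
im=snap("wrist","w6")
cv2.imwrite("pics/w6c.png",cv2.resize(im[60:384,130:390],None,fx=1.8,fy=1.8,interpolation=cv2.INTER_CUBIC)[:,:,::-1])
print(robot.read_state()["width"],robot.mark_of("loupe","wrist")[:1])
E
```

```text
-0.0001647222767208746 [{'uv': [258.0, 183.5], 'p': 0.6}]
```

View pics/w6c.png

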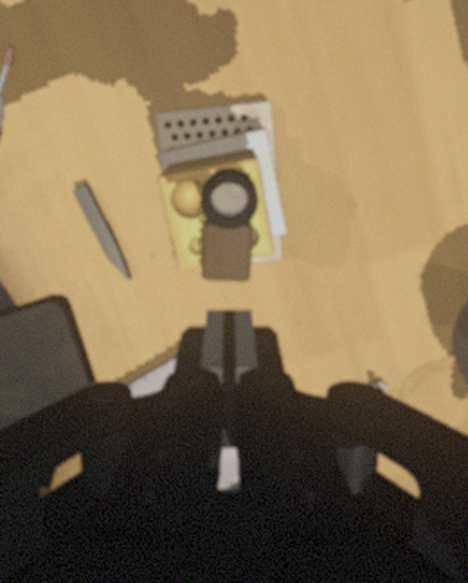

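```bash
python3 - <<'E'
from h import *
s=robot.read_state();p=s["ee_pos"];y=s["tcp_rot"][2];ax=np.array([np.cos(y),np.sin(y),0])
print(p)
for d in(-.011,0,.011):
  for z in(0,.019): q=proj("wrist",[*(p+ax*d)[:2],p[2]+z]);print(d,z,(q-[130,60])*1.8)
f=lambda u,z:ray("wrist",(130+u[0]/1.8,60+u[1]/1.8),z)
print(f((229,199),.097),f((226,252),.093),f((227,280),.093))
for z in(.0,.1,.1586,.17):print(z,f((229,311),z))
im=cv2.imread("pics/w6.png");cv2.imwrite("pics/w6d.png",cv2.resize(im[225:300,225:290],None,fx=8,fy=8,interpolation=cv2.INTER_CUBIC))
E
```

```text
[0.54555052 0.19419725 0.1599583 ]
-0.011 0 [227.48169178 328.6408649 ]
-0.011 0.019 [227.54847709 353.63514573]
0 0 [227.5001694  300.69285524]
0 0.019 [227.57022376 323.05814737]
0.011 0 [227.51926884 271.80434798]
0.011 0.019 [227.59278461 291.33635115]
[0.55424298 0.21768681 0.097     ] [0.54430947 0.19254584 0.093     ] [0.54015834 0.17864424 0.093     ]
0.0 [0.52338732 0.12418725 0.        ]
0.1 [0.53676718 0.16546689 0.1       ]
0.1586 [0.54460778 0.18965676 0.1586    ]
0.17 [0.54613308 0.19436263 0.17      ]
```

View pics/w6d.png

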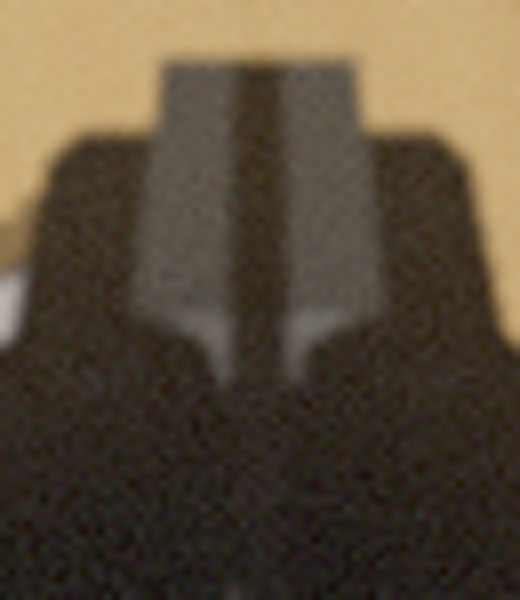

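play_rows(
  steps="0.06 0.19 0 0 0 0 100;0 0 0 0 0 0 100;0 0 0 0 0 0 100;0 0 0 0 0 0 100;0 0 0 0 0 0 100;0 0 0 0 0 0 100;0 0 0 0 0 0 100;0 0 -0.8 0 0 0 100;0 0 -0.8 0 0 0 100;0 0 -0.85 0 0 0 100",
  newtons=30,
)

```text
time: 11.6
ee_pos: [0.5464, 0.1996, 0.0831]
tcp_rot: [3.141, -0.0, 1.247]
force: [0.3, -0.1, 0.9]
width: 0.052
grip_force: 0.0
```

play_rows(
  steps="0 0 0 0 0 0 255;0 0 0 0 0 0 255;0 0 0 0 0 0 255;0 0 0 0 0 0 255;0 0 0 0 0 0 255;0 0 0 0 0 0 255;0 0 0 0 0 0 255;0 0 0 0 0 0 255;0 0 0 0 0 0 255;0 0 0 0 0 0 255",
)

```text
time: 12.85
ee_pos: [0.5463, 0.1996, 0.0837]
tcp_rot: [-3.142, 0.0, 1.247]
force: [-0.5, 0.7, -0.4]
width: 0.0001
grip_force: 0.0
```

```bash
python3 - <<'E'
from h import *
im=snap("wrist","w7")
im2=snap("scene","s7")
a=cv2.resize(im[120:300,180:340],None,fx=2.5,fy=2.5,interpolation=cv2.INTER_CUBIC)
b=cv2.resize(im2[120:270,150:270],None,fx=3,fy=3,interpolation=cv2.INTER_CUBIC)
cv2.imwrite("pics/w7c.png",np.hstack([a,b])[:,:,::-1])
p=robot.read_state()["ee_pos"];q=proj("scene",p);print((q-[150,120])*3,p, ((proj("wrist",p)-[180,120])*2.5))
E
```

```text
[185.4337361 285.5711776] [0.54633838 0.19959531 0.08367421] [190.92272913 267.63406425]
```

View pics/w7c.png

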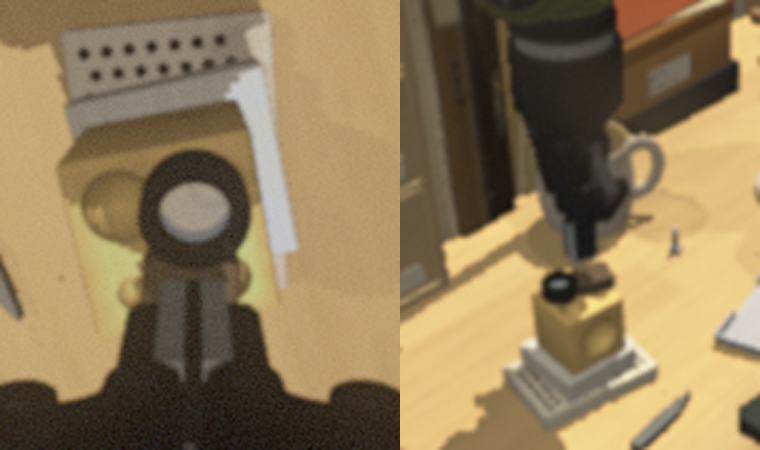

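```bash
python3 - <<'E'
from h import *
s=robot.read_state();p=s["ee_pos"];y=s["tcp_rot"][2];ax=np.array([np.cos(y),np.sin(y),0])
for dz in(0,.01,.02,.03):
  for d in (0,.011):
    P=p+ax*d+[0,0,dz];print(dz,d,(proj("scene",P)-[150,120])*3+[400,0],(proj("wrist",P)-[180,120])*2.5)
E
```

```text
0 0 [585.4337361 285.5711776] [190.92272913 267.63406425]
0 0.011 [571.9812833  290.17541047] [190.94726871 227.54743433]
0.01 0 [584.61148825 274.85587578] [190.82150124 283.26347313]
0.01 0.011 [571.0626577  279.42501382] [190.84560541 241.20367093]
0.02 0 [583.77807434 263.99506117] [190.7084397  300.71997676]
0.02 0.011 [570.13147949 268.52771779] [190.73183181 256.48666231]
0.03 0 [582.93326538 252.98574942] [190.58134065 320.34384831]
0.03 0.011 [569.18748961 257.4804907 ] [190.60364694 273.70549049]
```

play_rows(
  steps="0 0 0 0 0 0 145;0 0 0 0 0 0 145;0 0 0 0 0 0 145;0 0 0 0 0 0 145;0 0 0 0 0 0 145;0 0 0 0 0 0 145;0 0 -0.1 0 0 0 145;0 0 -0.1 0 0 0 145;0 0 -0.1 0 0 0 145;0 0 -0.1 0 0 0 145",
)

```text
time: 14.2
ee_pos: [0.5463, 0.1996, 0.0714]
tcp_rot: [-3.141, 0.0, 1.247]
force: [0.2, 0.2, 0.0]
width: 0.0371
grip_force: 0.0
```

play_rows(
  steps="0 0 -0.07 0 0 0 145;0 0 -0.07 0 0 0 145;0 0 -0.07 0 0 0 145;0 0 0 0 0 0 255;0 0 0 0 0 0 255;0 0 0 0 0 0 255;0 0 0 0 0 0 255;0 0 0 0 0 0 255;0 0 0 0 0 0 255;0 0 0 0 0 0 255",
  newtons=25,
)

```text
time: 15.45
ee_pos: [0.5463, 0.1996, 0.0654]
tcp_rot: [3.142, 0.0, 1.247]
force: [-0.4, -0.2, -0.2]
width: 0.0229
grip_force: 24.5
```

play_rows(
  steps="0 0 0.3 0 0 0 255;0 0 0.8 0 0 0 255;0 0 0.9 0 0 0 255;0 0 0.9 0 0 0 255;0 -0.4 0.9 0 0 0 255;0.1 -0.9 0 0 0 0 255;0.1 -0.9 0 0 0 0 255;0.1 -0.9 0 0 0 0 255;0.1 -0.9 0 0 0 0 255;0.1 -0.9 0 0 0 0 255",
)

```text
time: 16.7
ee_pos: [0.5614, 0.0517, 0.1802]
tcp_rot: [3.141, -0.0, 1.247]
force: [0.1, 0.2, 0.3]
width: 0.0228
grip_force: 24.5
```

```bash
python3 - <<'E'
from h import *
np.set_printoptions(precision=4,suppress=True)
snap("wrist","w8")
s=robot.read_state();print(s["ee_pos"],s["width"],s["grip_force"],s["tcp_rot"])
for t,z in(("loupe",.2),("doming_block",.033),("saucer",0)):
    for r in robot.mark_of(t,"wrist")[:1]: print(t,r,ray("wrist",r["uv"],z))
E
```

```text
[0.5617 0.0491 0.1801] 0.022364574806264834 24.526509046554565 [3.1406 0.0005 1.245 ]
loupe {'uv': [256.3, 231.7], 'p': 0.98} [0.5633 0.0557 0.2   ]
doming_block {'uv': [189.7, 42.1], 'p': 0.57} [0.5422 0.2062 0.033 ]
```

play_rows(
  steps="0.07 -0.8 0 0 0 0 255;0.07 -0.9 0 0 0 0 255;0.07 -0.9 0 0 0 0 255;0.07 -0.9 0 0 0 0 255;0.07 -0.9 0 0 0 0 255;0.07 -0.9 0 0 0 0 255;0.07 -0.82 -0.3 0 0 0 255;0 0 -0.8 0 0 0 255;0 0 -0.8 0 0 0 255;0 0 -0.8 0 0 0 255",
)

```text
time: 18.15
ee_pos: [0.5763, -0.13, 0.0979]
tcp_rot: [3.141, -0.0, 1.248]
force: [0.5, -0.8, 0.1]
width: 0.0229
grip_force: 24.5
```

```bash
python3 - <<'E'
from h import *
np.set_printoptions(precision=4,suppress=True)
im=snap("wrist","w9")
s=robot.read_state();print(s["ee_pos"],s["width"],s["grip_force"],s["tcp_rot"])
for t,z in(("loupe",s["ee_pos"][2]+.0176),("saucer",0)):
    for r in robot.mark_of(t,"wrist")[:1]: print(t,r,ray("wrist",r["uv"],z))
h=cv2.cvtColor(im[:,:,::-1].copy(),cv2.COLOR_BGR2HSV)
cv2.imwrite("pics/w9c.png",cv2.resize(im[100:340,110:400],None,fx=2,fy=2)[:,:,::-1])
E
```

```text
[ 0.5749 -0.1296  0.0946] 0.022532056801490633 24.570465087890625 [-3.1373  0.      1.2476]
loupe {'uv': [259.6, 231.9], 'p': 0.73} [ 0.5781 -0.127   0.1122]
saucer {'uv': [257.5, 184.1], 'p': 0.95} [ 0.5779 -0.1259  0.    ]
```

View pics/w9c.png

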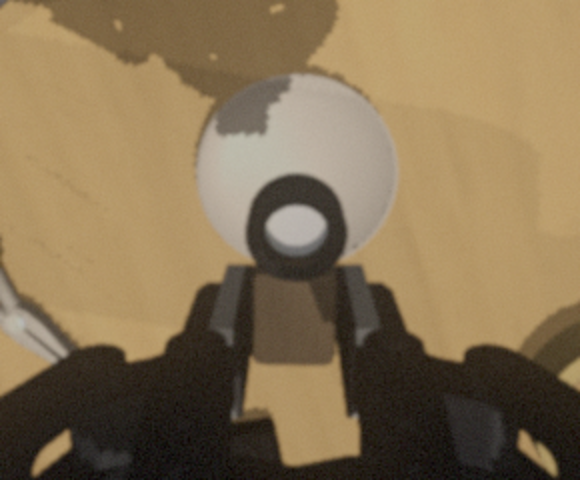

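play_rows(
  steps="0 -0.13 -0.7 0 0 0 255;0 0 -0.8 0 0 0 255;0 0 -0.8 0 0 0 255;0 0 -0.6 0 0 0 255;0 0 -0.2 0 0 0 255;0 0 -0.1 0 0 0 255;0 0 -0.1 0 0 0 255;0 0 0 0 0 0 255;0 0 0 0 0 0 255;0 0 0 0 0 0 255",
)

```text
time: 19.55
ee_pos: [0.5762, -0.135, -0.0004]
tcp_rot: [3.141, 0.0, 1.247]
force: [0.7, -0.1, 0.3]
width: 0.0227
grip_force: 24.6
```

play_rows(
  steps="0 0 -0.1 0 0 0 255;0 0 -0.1 0 0 0 255;0 0 -0.1 0 0 0 255;0 0 -0.04 0 0 0 255;0 0 -0.03 0 0 0 255;0 0 -0.03 0 0 0 255;0 0 0 0 0 0 255;0 0 0 0 0 0 255;0 0 0 0 0 0 255;0 0 0 0 0 0 255",
)

```text
time: 20.8
ee_pos: [0.5761, -0.1349, -0.0126]
tcp_rot: [3.142, 0.0, 1.247]
force: [0.1, 0.5, -0.4]
width: 0.023
grip_force: 24.6
```

play_rows(
  steps="0 0 -0.02 0 0 0 255;0 0 -0.02 0 0 0 255;0 0 0 0 0 0 255;0 0 0 0 0 0 165;0 0 0 0 0 0 155;0 0 0 0 0 0 145;0 0 0 0 0 0 145;0 0 0 0 0 0 145;0 0 0 0 0 0 145;0 0 0 0 0 0 145",
)

```text
time: 22.05
ee_pos: [0.5761, -0.1349, -0.0138]
tcp_rot: [3.142, -0.0, 1.247]
force: [-0.5, 0.7, 0.2]
width: 0.0367
grip_force: 0.0
```

play_rows(
  steps="0 0 0.2 0 0 0 145;0 0 0.5 0 0 0 145;0 0 0.9 0 0 0 0;0 0 1 0 0 0 0;0 0 1 0 0 0 0;0 0 1 0 0 0 0;0 0.5 1 0 0 0 0;0 0.5 1 0 0 0 0;0 0 0 0 0 0 0;0 0 0 0 0 0 0",
)

```text
time: 23.3
ee_pos: [0.5758, -0.105, 0.1843]
tcp_rot: [3.142, 0.0, 1.247]
force: [-0.8, -0.9, -0.3]
width: 0.0852
grip_force: 0.0
```

```bash
python3 - <<'E'
from h import *
np.set_printoptions(precision=4,suppress=True)
im=snap("wrist","w10")
s=robot.read_state();print(s["ee_pos"],s["width"],s["grip_force"],s["tcp_rot"])
for t,z in(("loupe",.004),("saucer",0)):
    for r in robot.mark_of(t,"wrist")[:1]: print(t,r,ray("wrist",r["uv"],z))
E
```

```text
[ 0.5757 -0.1051  0.1837] 0.08537247056158488 0.0 [-3.1407  0.0001  1.2464]
loupe {'uv': [268.2, 192.1], 'p': 0.71} [ 0.5811 -0.1344  0.004 ]
saucer {'uv': [266.5, 187.8], 'p': 0.63} [ 0.5806 -0.1293  0.    ]
```

play_rows(
  steps="-0.1 0.9 0 0 0 1 0;-0.1 0.9 0 0 0 1 0;-0.1 0.9 0 0 0 1 0;-0.1 0.9 0 0 0 1 0;-0.1 0.9 0 0 0 1 0;-0.1 0.9 0 0 0 1 0;-0.1 0.9 0 0 0 1 0;-0.1 0.9 0 0 0 1 0;-0.1 0.9 0 0 0 1 0;-0.1 0.9 0 0 0 1 0",
)

```text
time: 24.7
ee_pos: [0.5458, 0.1656, 0.1836]
tcp_rot: [-3.141, -0.001, 2.647]
force: [-0.0, 0.1, 0.9]
width: 0.0856
grip_force: 0.0
```

play_rows(
  steps="0 0.8 0 0 0 1 0;0 0.5 0 0 0 1 0;0 0 0 0 0 0.76 0;0 0 0 0 0 0 0;0 0 0 0 0 0 0;0 0 0 0 0 0 0;0 0 0 0 0 0 0;0 0 0 0 0 0 0;0 0 0 0 0 0 0;0 0 0 0 0 0 0",
)

```text
time: 25.95
ee_pos: [0.546, 0.2041, 0.1842]
tcp_rot: [3.142, 0.0, 3.028]
force: [0.1, 0.4, 1.2]
width: 0.0856
grip_force: 0.0
```

```bash
python3 - <<'E'
from h import *
np.set_printoptions(precision=4,suppress=True)
im=snap("wrist","w11")
s=robot.read_state();print(s["ee_pos"],s["width"],s["grip_force"],s["tcp_rot"])
for t,z in(("doming_block",.033),("steel_block",.014),("solder_block",0),("doming_stand",0)):
    for r in robot.mark_of(t,"wrist")[:1]: print(t,r,ray("wrist",r["uv"],z))
    for r in robot.look_for(t,"wrist")[:1]: print(np.round(r["extent"]))
cv2.imwrite("pics/w11c.png",cv2.resize(im,(800,600),interpolation=cv2.INTER_CUBIC)[:,:,::-1])
E
```

```text
[0.546  0.2041 0.1842] 0.08568968225397355 0.0 [-3.1416 -0.      3.0282]
doming_block {'uv': [260.9, 176.1], 'p': 0.75} [0.5455 0.2088 0.033 ]
steel_block {'uv': [9.8, 225.7], 'p': 0.7} [ 0.5782 -0.1208  0.014 ]
[261. 175.  52.  54.]
[263. 172.  88.  63.]
doming_stand {'uv': [408.8, 161.8], 'p': 0.63} [0.5553 0.3962 0.    ]
[418. 165. 104.  99.]
```

View pics/w11c.png

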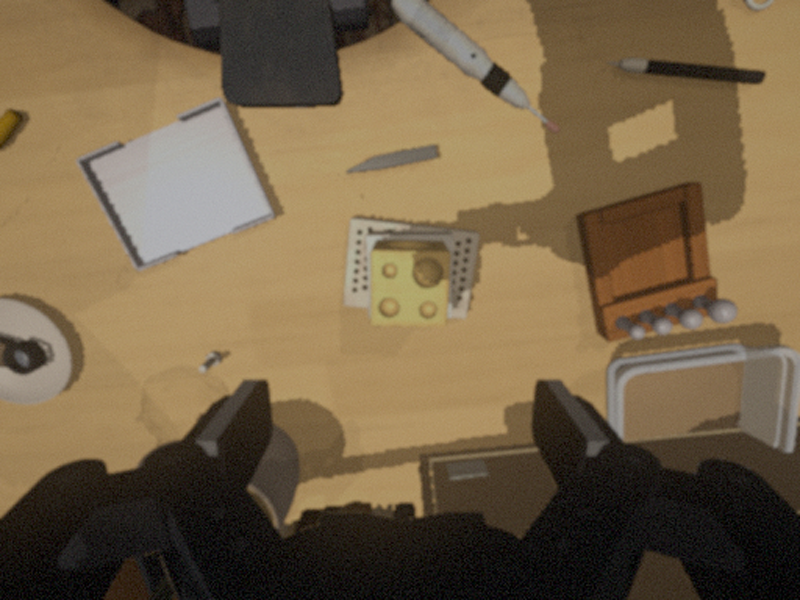

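```bash
python3 - <<'E'
from h import *
np.set_printoptions(precision=4,suppress=True)
f=lambda p,z:ray("wrist",(p[0]/1.5625,p[1]/1.5625),z)[:2]
def quad(n,ps,z):
    q=np.array([f(p,z) for p in ps]);print(n,q.mean(0),[round(float(np.degrees(np.arctan2(*(q[i]-q[i-1])[::-1]))%90),1) for i in range(4)],[round(float(np.hypot(*(q[i]-q[i-1]))),4) for i in range(4)])
quad("cube",[(371,252),(450,252),(449,325),(371,325)],.083)
quad("solder",[(350,217),(480,232),(467,318),(345,303)],.014)
quad("tray",[(78,160),(220,101),(275,214),(138,268)],.012)
a,b=f((577,213),.018),f((697,182),.018);d=(b-a)/np.hypot(*(b-a));x=np.array([d[1],-d[0]])
print("stand",a,b,np.hypot(*(b-a)),"yaw",np.degrees(np.arctan2(x[1],x[0])),"origin",(a+b)/2+.042*x)
im=cv2.imread("pics/w11.png");h=cv2.cvtColor(im,cv2.COLOR_BGR2HSV)
m=(h[:,:,1]>150)&(h[:,:,0]<16);print(h[150,420],rect("wrist",m,(420,150),.018))
m=(h[:,:,1]>110)&(h[:,:,0]>22)&(h[:,:,2]>60);print(h[175,250],rect("wrist",m,(250,185),.083))
E
```

```text
cube [0.5439 0.2099] [82.5, 83.6, 84.6, 83.5] [0.0476, 0.0489, 0.0476, 0.0506]
solder [0.5448 0.2116] [78.3, 77.1, 77.7, 76.2] [0.0681, 0.0998, 0.0695, 0.0991]
tray [0.4645 0.0446] [14.4, 13.7, 16.1, 14.1] [0.0864, 0.1161, 0.0854, 0.1187]
stand [0.5158 0.3397] [0.5032 0.4274] 0.0885671079677522 yaw 8.173335363067887 origin [0.5511 0.3895]
[ 12 170  84] [560.6 393.9 106.4  94.1  12.3]
[ 19 117 166] [589.5 198.4 633.3 412.   83.5]
```

play_rows(
  steps="-0.06 0.18 -0.8 0 0 0 0;0 0 -0.8 0 0 0 0;0 0 -0.8 0 0 0 0;0 0 -0.8 0 0 0 0;0 0 -0.7 0 0 0 0;0 0 -0.5 0 0 0 0;0 0 -0.4 0 0 0 0;0 0 -0.3 0 0 0 0;0 0 -0.2 0 0 0 0;0 0 0 0 0 0 0",
  newtons=80,
)

```text
time: 27.65
ee_pos: [0.5442, 0.2095, 0.025]
tcp_rot: [-3.141, -0.0, 3.028]
force: [-0.0, -1.2, 0.4]
width: 0.0855
grip_force: 0.0
```

```bash
python3 - <<'E'
from h import *
im=snap("wrist","w12");im2=snap("scene","s12")
a=cv2.resize(im[90:330,110:400],None,fx=1.7,fy=1.7,interpolation=cv2.INTER_CUBIC)
b=cv2.resize(im2[150:286,160:260],None,fx=3,fy=3,interpolation=cv2.INTER_CUBIC)
cv2.imwrite("pics/w12c.png",np.hstack([a[:408],b])[:,:,::-1])
print(a.shape,robot.read_state()["ee_pos"],robot.read_state()["force"])
E
```

```text
(408, 493, 3) [0.54449574 0.20956557 0.02559575] [-0.04775421 -0.59549518 -0.85122018]
```

View pics/w12c.png

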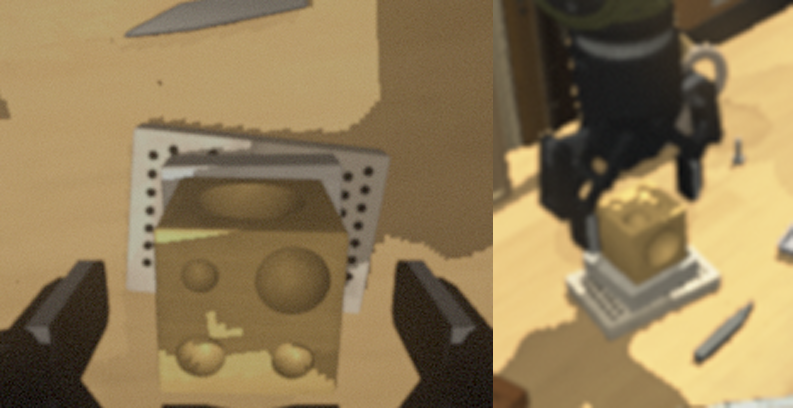

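```bash
python3 - <<'E'
from h import *
for y,n in((.048,"left"),(-.048,"right")):
  for z in(.04,.055,.07,.085): print(n,z,[np.round((proj("scene",[.5442+dx,.2095+y,z])-[160,150])*3+[493,0]) for dx in(-.011,.011)])
E
```

```text
left 0.04 [array([607., 287.]), array([587., 274.])]
left 0.055 [array([605., 271.]), array([585., 258.])]
left 0.07 [array([604., 256.]), array([583., 243.])]
left 0.085 [array([602., 239.]), array([581., 226.])]
right 0.04 [array([699., 224.]), array([679., 213.])]
right 0.055 [array([698., 209.]), array([678., 198.])]
right 0.07 [array([697., 194.]), array([677., 183.])]
right 0.085 [array([696., 178.]), array([676., 167.])]
```

play_rows(
  steps="0 0 -0.21 0 0 0 0;0 0 -0.21 0 0 0 0;0 0 0 0 0 0 120;0 0 0 0 0 0 255;0 0 0 0 0 0 255;0 0 0 0 0 0 255;0 0 0 0 0 0 255;0 0 0 0 0 0 255;0 0 0 0 0 0 255;0 0 0 0 0 0 255",
  newtons=90,
)

```text
time: 29.0
ee_pos: [0.5445, 0.2093, 0.013]
tcp_rot: [-3.142, 0.001, 3.028]
force: [0.4, -3.5, 6.2]
width: 0.0492
grip_force: 94.5
```

play_rows(
  steps="0 0 0.1 0 0 0 255;0 0 0.3 0 0 0 255;0 0 0.6 0 0 0 255;0 0 0.8 0 0 0 255;0 0 0.8 0 0 0 255;0 0 0.8 0 0 0 255;0 0.5 0.8 0 0 0.5 255;0 0.8 0 0 0 0.5 255;0 0.8 0 0 0 0.5 255;0 0.8 0 0 0 0.5 255",
)

```text
time: 30.25
ee_pos: [0.544, 0.2978, 0.1386]
tcp_rot: [-3.142, -0.0, -2.972]
force: [-0.4, -0.5, -8.4]
width: 0.0493
grip_force: 94.9
```

play_rows(
  steps="0 0.3 0 0 0 0 255;0 0 0 0 0 0 255;0 0 0 0 0 0 255;0 0 0 0 0 0 255;0 0 0 0 0 0 255;0 0 0 0 0 0 255;0 0 0 0 0 0 255;0 0 0 0 0 0 255;0 0 0 0 0 0 255;0 0 0 0 0 0 255",
)

```text
time: 31.5
ee_pos: [0.5442, 0.3055, 0.1386]
tcp_rot: [-3.142, 0.0, -2.976]
force: [-0.1, -0.0, -8.0]
width: 0.0491
grip_force: 94.9
```

```bash
python3 - <<'E'
from h import *
np.set_printoptions(precision=4,suppress=True)
im=snap("wrist","w13")
s=robot.read_state();print(s["ee_pos"],s["width"],s["grip_force"],s["tcp_rot"],s["force"])
for r in robot.mark_of("doming_stand","wrist")[:2]: print(r,ray("wrist",r["uv"],0))
for r in robot.look_for("doming_stand","wrist")[:1]: print(np.round(r["extent"]))
for r in robot.mark_of("doming_block","wrist")[:2]: print(r,ray("wrist",r["uv"],s["ee_pos"][2]+.02))
im=im[:,:,::-1].copy();h=cv2.cvtColor(im,cv2.COLOR_BGR2HSV)
m=((h[:,:,1]>140)&(h[:,:,0]<16)).astype(np.uint8)
cv2.imwrite("pics/w13m.png",m*255)
n,l,st,ce=cv2.connectedComponentsWithStats(m)
i=1+np.argmax(st[1:,4]);print(st[i],ce[i]);yy,xx=np.where(l==i)
print(rect("wrist",m,(xx[0],yy[0]),.018))
m2=(l==i).astype(np.uint8);c=max(cv2.findContours(m2,cv2.RETR_EXTERNAL,cv2.CHAIN_APPROX_NONE)[0],key=cv2.contourArea)
print(cv2.approxPolyDP(c,5,True)[:,0].tolist())
E
```

```text
[0.5442 0.3055 0.1386] 0.049053408285869356 94.87907409667969 [ 3.1416 -0.     -2.9757] [ 0.1625  0.3315 -8.9352]
{'uv': [330.7, 198.3], 'p': 0.94} [0.552  0.3922 0.    ]
[333. 212.  87.  99.]
{'uv': [256.2, 241.4], 'p': 0.79} [0.5448 0.3048 0.1586]
[ 296  163   85   95 5220] [340.6812 202.6115]
[561.7 396.5 109.3  88.2  12.2]
[[299, 165], [297, 200], [337, 257], [341, 240], [358, 256], [358, 241], [372, 246], [380, 166]]
```

```bash
python3 - <<'E'
from h import *
np.set_printoptions(precision=4,suppress=True)
im=cv2.imread("pics/w13.png");h=cv2.cvtColor(im,cv2.COLOR_BGR2HSV)
m=((h[:,:,1]>140)&(h[:,:,0]<16)).astype(np.uint8)
top=np.array([[c,np.argmax(m[150:220,c])+150] for c in range(304,376,2)],float)
P=np.array([ray("wrist",p,.018)[:2] for p in top])
k=np.polyfit(P[:,1],P[:,0],1);r=P[:,0]-np.polyval(k,P[:,1]);g=abs(r)<.002;k=np.polyfit(P[g,1],P[g,0],1)
print("edge yaw",-np.degrees(np.arctan(k[0])),g.sum())
rt=np.array([ray("wrist",(511-np.argmax(m[r,::-1]),r),.018)[:2] for r in range(172,235,3)])
k2=np.polyfit(rt[:,0],rt[:,1],1);print("right edge yaw",np.degrees(np.arctan(k2[0])),rt[::5])
lf=np.array([ray("wrist",(290+np.argmax(m[r,290:]),r),.018)[:2] for r in range(170,200,3)])
k3=np.polyfit(lf[:,0],lf[:,1],1);print("left",np.degrees(np.arctan(k3[0])),lf[::4])
# saturation/brightness profile to see the well's edges
for r in (180,190,200,210,220): print(r,h[r,294:384:3,2])
E
```

```text
edge yaw 10.839747195263907 31
right edge yaw 20.9702287682779 [[0.5111 0.4295]
 [0.5269 0.4331]
 [0.5434 0.4357]
 [0.5605 0.4384]
 [0.5775 0.4445]]
left 9.084461868784006 [[0.5229 0.3464]
 [0.536  0.3459]
 [0.5486 0.3507]]
180 [128  87 101 104 103 100 108 102 102  99  98  98  98  96  96  97  95  98
  97 105 102  97  95  90  62  89  95  97  97 127]
190 [142  85 102 102 103  99 103  99 101  99  97  98  89  96  98  99 100  96
 102  98  97  97  89  82  59  90  98  94 104 129]
200 [139  88  99 100  96 103 101  99  99  97  95  98  90  96  95  94  96  89
  97 103  98  96 101  72  73  93  96  94 119 122]
210 [ 90  88  87  92  94 133 150 147 147 152 141 143 144 146 142 143 143 140
 151 149 144 106  94  55  92  95  97  95 126 129]
220 [ 92  92  96  94  91  90 133 149 147 145 145 138 141 145 142 141 139 141
 151 155 148 143 128  93  99  95  94 114 126 120]
```

play_rows(
  steps="0.06 0.73 0 0 0 0.12 255;0.06 0.73 0 0 0 0 255;0.06 0.73 0 0 0 0 255;0.06 0.73 0 0 0 0 255;0 0 -0.6 0 0 0 255;0 0 -0.8 0 0 0 255;0 0 -0.8 0 0 0 255;0 0 -0.8 0 0 0 255;0 0 -0.6 0 0 0 255;0 0 -0.2 0 0 0 255",
)

```text
time: 32.95
ee_pos: [0.551, 0.3925, 0.0231]
tcp_rot: [-3.141, -0.002, -2.959]
force: [0.2, -1.1, -8.8]
width: 0.0492
grip_force: 95.3
```

```bash
python3 - <<'E'
from h import *
np.set_printoptions(precision=4,suppress=True)
im=snap("wrist","w14");snap("scene","s14");snap("top","t14")
s=robot.read_state();print(s["ee_pos"],s["width"],s["grip_force"],s["tcp_rot"],s["force"])
for r in robot.mark_of("doming_stand","wrist")[:1]: print(r,ray("wrist",r["uv"],0))
for r in robot.mark_of("doming_stand","scene")[:1]: print(r,ray("scene",r["uv"],0))
for r in robot.mark_of("doming_block","wrist")[:1]: print(r,ray("wrist",r["uv"],s["ee_pos"][2]+.02))
for r in robot.mark_of("doming_block","scene")[:1]: print(r,ray("scene",r["uv"],s["ee_pos"][2]+.02))
E
```

```text
[0.5517 0.3932 0.0251] 0.048943544871163557 95.27159571647644 [ 3.1414  0.0007 -2.9589] [ 0.3337 -0.5865 -8.354 ]
{'uv': [147.8, 293.6], 'p': 0.97} [0.5391 0.3911 0.    ]
{'uv': [255.7, 240.9], 'p': 0.77} [0.5524 0.3924 0.0451]
{'uv': [138.4, 278.6], 'p': 0.62} [0.546  0.3994 0.0451]
```

play_rows(
  steps="0 0 -0.3 0 0 0 255;0 0 -0.3 0 0 0 255;0 0 -0.1 0 0 0 255;0 0 -0.1 0 0 0 255;0 0 -0.1 0 0 0 255;0 0 -0.1 0 0 0 255;0 0 0 0 0 0 255;0 0 0 0 0 0 255;0 0 0 0 0 0 255;0 0 0 0 0 0 255",
)

```text
time: 34.55
ee_pos: [0.5515, 0.3931, -0.0053]
tcp_rot: [3.142, 0.0, -2.959]
force: [0.8, 0.6, -8.1]
width: 0.0491
grip_force: 95.3
```

play_rows(
  steps="0 0 -0.05 0 0 0 255;0 0 -0.05 0 0 0 255;0 0 -0.03 0 0 0 255;0 0 -0.03 0 0 0 255;0 0 -0.02 0 0 0 255;0 0 0 0 0 0 255;0 0 0 0 0 0 255;0 0 0 0 0 0 255;0 0 0 0 0 0 255;0 0 0 0 0 0 255",
)

```text
time: 35.8
ee_pos: [0.5515, 0.3931, -0.0108]
tcp_rot: [3.142, 0.0, -2.959]
force: [-0.0, 0.1, -8.1]
width: 0.0491
grip_force: 95.3
```

play_rows(
  steps="0 0 -0.03 0 0 0 255;0 0 0 0 0 0 255;0 0 0 0 0 0 90;0 0 0 0 0 0 70;0 0 0 0 0 0 50;0 0 0 0 0 0 0;0 0 0 0 0 0 0;0 0 0 0 0 0 0;0 0 0 0 0 0 0;0 0 0 0 0 0 0",
)

```text
time: 37.05
ee_pos: [0.5514, 0.3931, -0.0117]
tcp_rot: [-3.142, -0.0, -2.959]
force: [-0.9, -0.6, 0.3]
width: 0.0853
grip_force: 0.0
```

play_rows(
  steps="0 0 0.3 0 0 0 0;0 0 0.8 0 0 0 0;0 0 0.9 0 0 0 0;0 0 1 0 0 0 0;0 0 1 0 0 0 0;0 0 1 0 0 0 0;0 0 0.8 0 0 0 0;0 -0.5 0.4 0 0 0 0;0 -0.5 0 0 0 0 0;0 0 0 0 0 0 0",
)

```text
time: 38.3
ee_pos: [0.5514, 0.3614, 0.1735]
tcp_rot: [-3.141, -0.001, -2.961]
force: [-0.4, -0.2, 0.6]
width: 0.0857
grip_force: 0.0
```

```bash
python3 - <<'E'
from h import *
np.set_printoptions(precision=4,suppress=True)
im=snap("wrist","w15")
s=robot.read_state();print(s["ee_pos"],s["width"],s["tcp_rot"],s["force"])
for t,z in(("doming_stand",0),("doming_block",.008),("steel_block",.014),("solder_block",0)):
  for r in robot.mark_of(t,"wrist")[:1]: print(t,r,ray("wrist",r["uv"],z))
  for r in robot.look_for(t,"wrist")[:1]: print(np.round(r["extent"]))
E
```

```text
[0.5514 0.3621 0.1734] 0.08524655822277094 [-3.1411 -0.0014 -2.96  ] [-0.4417 -0.4612  0.1448]
[283. 190.  73.  93.]
doming_block {'uv': [283.2, 178.5], 'p': 0.89} [0.5502 0.3955 0.008 ]
[287. 186.  46.  55.]
steel_block {'uv': [131.3, 147.5], 'p': 0.93} [0.5453 0.2142 0.014 ]
[125. 150.  70.  71.]
[131. 146.  99.  94.]
```

play_rows(
  steps="-0.03 -0.7 0 0 0 -0.3 0;-0.03 -0.7 0 0 0 -0.3 0;-0.03 -0.7 0 0 0 -0.3 0;-0.03 -0.7 0 0 0 -0.3 0;-0.03 -0.7 0 0 0 -0.3 0;-0.03 -0.7 0 0 0 -0.3 0;-0.03 -0.7 0 0 0 -0.2 0;0 -0.3 -0.5 0 0 0 0;0 0 -0.5 0 0 0 0;0 0 0 0 0 0 0",
)

```text
time: 40.0
ee_pos: [0.5444, 0.2073, 0.1423]
tcp_rot: [-3.141, -0.003, 3.046]
force: [0.4, 0.9, -1.3]
width: 0.0855
grip_force: 0.0
```

```bash
python3 - <<'E'
from h import *
np.set_printoptions(precision=4,suppress=True)
im=snap("wrist","w16")
s=robot.read_state();print(s["ee_pos"],s["width"],s["tcp_rot"],s["force"])
for t,z in(("steel_block",.014),("solder_block",0)):
  for r in robot.mark_of(t,"wrist")[:1]: print(t,r,ray("wrist",r["uv"],z))
  for r in robot.look_for(t,"wrist")[:1]: e=r["extent"];print(np.round(e))
w=lambda n:cv2.imread(f"pics/{n}.png")
def crop(i,c,r,hw,hh,f): return cv2.resize(i[r-hh:r+hh,c-hw:c+hw],(int(2*hw*f),int(2*hh*f)),interpolation=cv2.INTER_CUBIC)
e=[int(v) for v in e];print("centre",e[:2])
A=crop(w("w16"),e[0],e[1],66,50,3)            # 396x300
B=crop(w("w15"),284,190,66,50,3)
t=w("w2");C=crop(t,240,300,33,25,6)
C=np.clip(C.astype(float)*2.5,0,255).astype(np.uint8)
b=crop(w("w1"),282,165,44,33,4.5)[:300,:396];b=np.clip(b.astype(float)*3,0,255).astype(np.uint8)
D=crop(w("w15"),131,146,66,50,3)
out=np.zeros((600,792,3),np.uint8)
for k,i in enumerate((A,B,b,D)):
    y,x=300*(k//2),396*(k%2);out[y:y+i.shape[0],x:x+i.shape[1]]=i
cv2.imwrite("pics/comp.png",out)
E
```

```text
[0.5448 0.2075 0.1433] 0.08499307421512522 [-3.141  -0.0015  3.0458] [-0.2741 -0.2821  0.0724]
steel_block {'uv': [261.1, 180.5], 'p': 0.92} [0.5447 0.2122 0.014 ]
[258. 187.  58.  66.]
[261. 181.  98.  75.]
centre [261, 180]
```

View pics/comp.png

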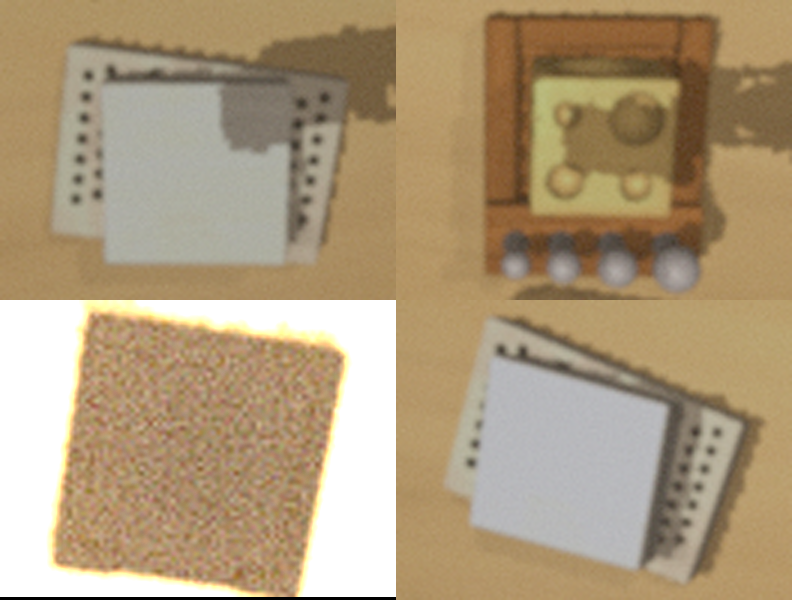

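```bash
python3 - <<'E'
from h import *
np.set_printoptions(precision=4,suppress=True)
f=lambda p,z:ray("wrist",(195+p[0]/3,130+p[1]/3),z)[:2]
def quad(n,ps,z):
    q=np.array([f(p,z) for p in ps]);print(n,q.mean(0),[round(float(np.degrees(np.arctan2(*(q[i]-q[i-1])[::-1]))%90),1) for i in range(4)],[round(float(np.hypot(*(q[i]-q[i-1]))),4) for i in range(4)])
quad("steel",[(104,85),(290,80),(287,263),(104,263)],.033)
quad("solder",[(70,43),(347,76),(316,263),(50,234)],.014)
im=cv2.imread("pics/w16.png");h=cv2.cvtColor(im,cv2.COLOR_BGR2HSV)
print(h[200,261],h[200,215],h[160,285])
m=((h[:,:,1]<30)).astype(np.uint8);print(rect("wrist",m,(261,200),.033))
s=robot.read_state();print(s["ee_pos"])
E
```

```text
steel [0.5491 0.2107] [83.0, 86.1, 85.6, 84.5] [0.0633, 0.062, 0.065, 0.0649]
solder [0.5472 0.2111] [76.4, 77.8, 78.1, 77.9] [0.0714, 0.0986, 0.0712, 0.1008]
[ 32  21 172] [ 21  44 173] [ 14  47 130]
[547.8 210.2  64.2  62.7  84.5]
[0.5453 0.2075 0.1447]
```

play_rows(
  steps="0.12 0.1 -0.9 0 0 0 0;0 0 -0.9 0 0 0 0;0 0 -0.9 0 0 0 0;0 0 -0.9 0 0 0 0;0 0 -0.7 0 0 0 0;0 0 -0.5 0 0 0 0;0 0 -0.3 0 0 0 0;0 0 -0.1 0 0 0 0;0 0 0 0 0 0 0;0 0 0 0 0 0 0",
  newtons=80,
)

```text
time: 41.5
ee_pos: [0.5491, 0.2102, -0.0111]
tcp_rot: [3.141, 0.001, 3.045]
force: [-0.6, -0.5, 0.1]
width: 0.0854
grip_force: 0.0
```

play_rows(
  steps="0 0 0 0 0 0 40;0 0 0 0 0 0 60;0 0 0 0 0 0 255;0 0 0 0 0 0 255;0 0 0 0 0 0 255;0 0 0 0 0 0 255;0 0 0 0 0 0 255;0 0 0 0 0 0 255;0 0 0 0 0 0 255;0 0 0 0 0 0 255",
)

```text
time: 42.75
ee_pos: [0.5489, 0.21, -0.0108]
tcp_rot: [-3.141, 0.0, 3.045]
force: [-4.2, -2.1, 10.1]
width: 0.062
grip_force: 87.6
```

play_rows(
  steps="0 0 0.1 0 0 0 255;0 0 0.2 0 0 0 255;0 0 0.5 0 0 0 255;0 0 0.8 0 0 0 255;0 0 0.9 0 0 0 255;0 0 0.9 0 0 0 255;-0.1 -0.4 0.9 0 0 -0.1 255;-0.2 -0.8 0.9 0 0 -0.1 255;-0.2 -0.9 0 0 0 -0.1 255;-0.2 -0.9 0 0 0 -0.1 255",
)

```text
time: 44.0
ee_pos: [0.5275, 0.1193, 0.1455]
tcp_rot: [3.141, 0.001, 2.989]
force: [-0.2, -0.0, -7.6]
width: 0.0617
grip_force: 89.0
```

play_rows(
  steps="-0.2 -0.9 0 0 0 0 255;-0.2 -0.9 0 0 0 0 255;-0.2 -0.9 0 0 0 0 255;-0.2 -0.9 0 0 0 0 255;-0.2 -0.9 0 0 0 0 255;-0.2 -0.9 0 0 0 0 255;-0.2 -0.9 0 0 0 0 255;-0.2 -0.9 0 0 0 0 255;-0.2 -0.9 0 0 0 0 255;-0.2 -0.9 0 0 0 0 255",
)

```text
time: 45.25
ee_pos: [0.4675, -0.1507, 0.1452]
tcp_rot: [-3.141, 0.001, 2.989]
force: [-0.7, 0.0, -6.8]
width: 0.0616
grip_force: 89.0
```

play_rows(
  steps="-0.05 -0.9 0 0 0 0 255;0 -0.9 0 0 0 0 255;0 -0.9 0 0 0 0 255;0 -0.7 0 0 0 0 255;0 0 0 0 0 0 255;0 0 0 0 0 0 255;0 0 0 0 0 0 255;0 0 0 0 0 0 255;0 0 0 0 0 0 255;0 0 0 0 0 0 255",
)

```text
time: 46.5
ee_pos: [0.4663, -0.2518, 0.1443]
tcp_rot: [-3.142, 0.0, 2.989]
force: [-0.2, -0.0, -6.7]
width: 0.0621
grip_force: 89.1
```

```bash
cat > base.py <<'E'
from h import *
import sys
np.set_printoptions(precision=4,suppress=True)
im=snap("wrist",sys.argv[1])
s=robot.read_state();print(s["ee_pos"],s["width"],s["grip_force"],s["tcp_rot"],s["force"])
for t,z in(("rubber_base",0),("steel_block",s["ee_pos"][2]+.025)):
  for r in robot.mark_of(t,"wrist")[:2]: print(t,r,ray("wrist",r["uv"],z))
  for r in robot.look_for(t,"wrist")[:1]: print(np.round(r["extent"]))
v=im.max(2);print(v[100:300:12,150:380:12])
E
python3 base.py w17
```

```text
[ 0.4662 -0.2519  0.1443] 0.061700054168315054 89.12971615791321 [-3.1416 -0.      2.9893] [-0.5995  0.2721 -6.3757]
rubber_base {'uv': [219.0, 186.2], 'p': 0.78} [ 0.4688 -0.2963  0.    ]
[214. 184.  93.  85.]
steel_block {'uv': [259.0, 243.3], 'p': 0.72} [ 0.4657 -0.251   0.1693]
[255. 251. 134. 126.]
[[184 185 183 185 184 187 186 186 184 186 185 187 190 192 187 189 176 166
  137 117]
 [181 186 186 184 186 189 188 194 194 194 195 194 191 189 193 187 161 168
  117 112]
 [192 191 193 193 191 194 193 190 192 192 192 191 191 165 168 177 192 106
  115  93]
 [192 193 195 192 191 190 193 191 189 189 191 190 167 133 130 124 122 119
  116 113]
 [186 185  68  67  68  61  62  60  63  63 191 191 132 101 120 118 121 117
  116 118]
 [186 183  61  69  64  53  64  55  57  69 194 194 135 125 123 127 123 114
  122 123]
 [185 185 128  64  53  55  54  61  53  70 192 192 136 126 121 121 122 120
  115 118]
 [185 185 171  62  59  58  54  58  61  59 192 192 160 154 165 172 142 184
  187 185]
 [186 185 183  68 109 117 114 112 109 113 113 110  93  90  92 183 184 179
  182 183]
 [188 183 181  60 192 192 194 191 193 192 195 130 132 134 134 182 186 184
  182 183]
 [185 183 185  59 123 129 192 128 126 126 133 130 131 132 132 182 184 184
  142 180]
 [186 186 184 182 122 123 125 130 123 131 128 130 128 129 131 183 182 176
  185 192]
 [185 183 180  81 119 123 125 127 127 132 128 126 135 129 131  81 170  68
  101 185]
 [182 144  78  49 125 125 134 133 132 128 129 132 132 133 124  55  64 108
  106  58]
 [181  47  77  50 120 121 123 128 127 127 131 131 127 127 103  49  67  49
  187 104]
 [ 59  52  82  49 184 191 191 194 187 160 190 192 194 123  79  44  84  44
   44 175]
 [ 42  37  29  50 190 192 191 188 188 188 193 194 191 191 167  46  41  32
   32  41]]
```

```bash
cat > fit.py <<'E'
from h import *
im=cv2.imread("pics/w17.png");m=(im.max(2)<95)
m[:,262:]=0
T=[(c,np.argmax(m[120:180,c])+120) for c in range(182,256,2)]
L=[(np.argmax(m[r,150:220])+150,r) for r in range(156,186,2)]
Rr=[(261-np.argmax(m[r,261:200:-1]),r) for r in range(156,184,2)]
def line(E,ax):
    P=np.array([ray("wrist",p,.014)[:2] for p in E]);a,b=P[:,ax],P[:,1-ax]
    for _ in range(3):
        k=np.polyfit(a,b,1);g=abs(b-np.polyval(k,a))<.0015;a,b=(a[g],b[g]) if g.sum()>6 else (a,b)
    return k,len(a)
kt,n1=line(T,1);kl,n2=line(L,0);kr,n3=line(Rr,0)
print("yaw top",-np.degrees(np.arctan(kt[0])),"L",np.degrees(np.arctan(kl[0])),"R",np.degrees(np.arctan(kr[0])),n1,n2,n3)
A=lambda k:np.linalg.solve([[1,-kt[0]],[-k[0],1]],[kt[1],k[1]])
cl,cr=A(kl),A(kr);w=np.hypot(*(cl-cr));mid=(cl+cr)/2;d=(cr-cl)/w;x=np.array([d[1],-d[0]])
x=x if x[0]>0 else -x
print(cl,cr,w,"centre",mid+x*.049)
E
python3 fit.py
```

```text
yaw top -8.566485219810023 L -5.3595799171245195 R -8.438844338097383 37 15 14
[ 0.41106954 -0.33499176] [ 0.42517571 -0.24134862] 0.09469964519303661 centre [ 0.46657597 -0.29546908]
```

play_rows(
  steps="0.02 -0.5 0 0 0 0 255;0.02 -0.5 0 0 0 0 255;0 -0.45 -0.3 0 0 0 255;0 0 -0.8 0 0 0 255;0 0 -0.8 0 0 0 255;0 0 -0.9 0 0 0 255;0 0 -0.9 0 0 0 255;0 0 -0.6 0 0 0 255;0 0 -0.3 0 0 0 255;0 0 0 0 0 0 255",
)

```text
time: 48.0
ee_pos: [0.4674, -0.2956, 0.0061]
tcp_rot: [3.141, -0.0, 2.989]
force: [-0.6, -0.6, -6.7]
width: 0.0617
grip_force: 89.1
```

play_rows(
  steps="0 0 -0.1 0 0 0 255;0 0 -0.1 0 0 0 255;0 0 -0.1 0 0 0 255;0 0 -0.1 0 0 0 255;0 0 0 0 0 0 255;0 0 0 0 0 0 255;0 0 0 0 0 0 255;0 0 0 0 0 0 255;0 0 0 0 0 0 255;0 0 0 0 0 0 255",
)

```text
time: 49.25
ee_pos: [0.4674, -0.2954, -0.0057]
tcp_rot: [3.142, -0.0, 2.989]
force: [0.5, 0.5, -7.2]
width: 0.0615
grip_force: 89.2
```

play_rows(
  steps="0 0 -0.08 0 0 0 255;0 0 -0.08 0 0 0 255;0 0 -0.05 0 0 0 255;0 0 0 0 0 0 255;0 0 0 0 0 0 255;0 0 0 0 0 0 255;0 0 0 0 0 0 255;0 0 0 0 0 0 255;0 0 0 0 0 0 255;0 0 0 0 0 0 255",
)

```text
time: 50.5
ee_pos: [0.4675, -0.2954, -0.012]
tcp_rot: [-3.142, 0.0, 2.989]
force: [-0.6, 0.2, -6.5]
width: 0.0619
grip_force: 89.2
```

play_rows(
  steps="0 0 -0.04 0 0 0 255;0 0 -0.04 0 0 0 255;0 0 -0.02 0 0 0 255;0 0 0 0 0 0 255;0 0 0 0 0 0 255;0 0 0 0 0 0 255;0 0 0 0 0 0 255;0 0 0 0 0 0 255;0 0 0 0 0 0 255;0 0 0 0 0 0 255",
)

```text
time: 51.75
ee_pos: [0.4675, -0.2954, -0.015]
tcp_rot: [-3.142, 0.0, 2.989]
force: [-0.2, 0.4, -6.3]
width: 0.0612
grip_force: 89.2
```

Free of the rim; about 1 mm left. Lower, release, retreat.

play_rows(
  steps="0 0 -0.03 0 0 0 255;0 0 0 0 0 0 255;0 0 0 0 0 0 50;0 0 0 0 0 0 30;0 0 0 0 0 0 0;0 0 0 0 0 0 0;0 0 0 0 0 0 0;0 0 0 0 0 0 0;0 0 0 0 0 0 0;0 0 0 0 0 0 0",
)

```text
time: 53.0
ee_pos: [0.4675, -0.2954, -0.0159]
tcp_rot: [-3.142, 0.0, 2.989]
force: [0.5, 0.1, -0.1]
width: 0.0854
grip_force: 0.0
```

play_rows(
  steps="0 0 0.2 0 0 0 0;0 0 0.7 0 0 0 0;0 0 0.9 0 0 0 0;0 0 1 0 0 0 0;0 0 1 0 0 0 0;0 0 1 0 0 0 0;0 0.5 1 0 0 0 0;0 0.5 0.4 0 0 0 0;0 0 0 0 0 0 0;0 0 0 0 0 0 0",
)

```text
time: 54.25
ee_pos: [0.4671, -0.2653, 0.169]
tcp_rot: [3.141, -0.001, 2.989]
force: [-0.2, 0.8, -0.2]
width: 0.0854
grip_force: 0.0
```

```bash
python3 - <<'E'
from h import *
np.set_printoptions(precision=4,suppress=True)
im=snap("wrist","w18")
s=robot.read_state();print(s["ee_pos"],s["width"],s["grip_force"],s["tcp_rot"],s["force"])
for t,z in(("rubber_base",0),("steel_block",.009)):
  for r in robot.mark_of(t,"wrist")[:2]: print(t,r,ray("wrist",r["uv"],z))
  for r in robot.look_for(t,"wrist")[:1]: e=r["extent"];print(np.round(e))
v=im.max(2)
for r in range(int(e[1]-45),int(e[1]+50),7): print(r,v[r,int(e[0]-50):int(e[0]+52):5])
E
```

```text
[ 0.4671 -0.2655  0.1689] 0.08518016019182066 0.0 [ 3.1409 -0.0016  2.9891] [ 0.1686  0.2786 -0.9786]
[229. 179.  80.  79.]
steel_block {'uv': [234.3, 176.4], 'p': 0.62} [ 0.4642 -0.2923  0.009 ]
[229. 180.  55.  55.]
135 [171 174 173 175 164 174 157 171 153 174 156 174 155 169 160 168 155 159
 163 163 175]
142 [172 173 127  61  62  60  62  61  59  56  66  66  60  54  61  63  60  56
  64  86 174]
149 [171 171 144  62  59  59  55  60  62  56  53  55  58  55  58  53  63  62
  66  86 176]
156 [173 171 159  59  53 177 178 179 179 181 181 182 179 179 178 180 161  57
  58  87 175]
163 [167 173 173  61  57 174 178 179 179 181 178 183 182 177 182 176 162  55
  53 100 183]
170 [168 169 171  64  56 176 181 179 178 179 183 182 180 180 178 180 163  54
  64 104 182]
177 [169 172 173  72  67 160 180 177 180 179 181 180 182 181 181 182 162  60
  64 110 175]
184 [170 170 170  79  63 156 180 180 178 183 182 177 180 179 181 178 159  58
  60  90 172]
191 [169 170 171  93  62 153 180 178 178 180 179 180 183 180 179 176 158  52
  57 113 173]
198 [169 169 171 102  61 124 181 180 181 178 179 178 182 182 179 179 158  59
  65 100 170]
205 [174 177 172  94  66 106 181 181 180 179 178 178 180 178 182 179 156  60
  64  96 172]
212 [169 169 172 122  64  60  55  66  53  73  63  61  61  59  61  61  62  65
  61 107 172]
219 [172 172 172 171 152 151 152 152 153 151 152 153 153 148 152 154 155 155
 155 171 174]
226 [168 172 171 170 166 171 171 172 173 171 173 173 174 172 173 173 170 168
 172 174 170]
```

play_rows(
  steps="0.15 0.9 0 0 0 -0.7 0;0.15 0.9 0 0 0 -0.7 0;0.15 0.9 0 0 0 -0.7 0;0.15 0.9 0 0 0 -0.7 0;0.15 0.9 0 0 0 -0.7 0;0.15 0.9 0 0 0 -0.7 0;0.15 0.9 0 0 0 -0.7 0;0.15 0.9 0 0 0 -0.7 0;0.15 0.9 0 0 0 -0.7 0;0.15 0.9 0 0 0 -0.7 0",
)

```text
time: 55.75
ee_pos: [0.5125, 0.0054, 0.1698]
tcp_rot: [-3.141, -0.0, 2.008]
force: [0.1, -0.5, -0.1]
width: 0.0854
grip_force: 0.0
```

play_rows(
  steps="0.15 0.9 0 0 0 -0.7 0;0.15 0.9 0 0 0 -0.7 0;0.15 0.9 0 0 0 -0.7 0;0.15 0.9 0 0 0 -0.7 0;0.15 0.9 0 0 0 -0.7 0;0.15 0.9 0 0 0 -0.7 0;0.15 0.7 0 0 0 -0.5 0;0 0 0 0 0 0 0;0 0 0 0 0 0 0;0 0 0 0 0 0 0",
)

```text
time: 57.0
ee_pos: [0.544, 0.1868, 0.1701]
tcp_rot: [-3.142, 0.0, 1.355]
force: [0.5, 0.3, -0.7]
width: 0.0854
grip_force: 0.0
```

```bash
python3 - <<'E'
from h import *
np.set_printoptions(precision=4,suppress=True)
im=snap("wrist","w19")
s=robot.read_state();print(s["ee_pos"],s["width"],s["grip_force"],s["tcp_rot"],s["force"])
for t,z in(("solder_block",0),("solder_tray",0)):
  for r in robot.mark_of(t,"wrist")[:1]: print(t,r,ray("wrist",r["uv"],z));u=r["uv"]
  for r in robot.look_for(t,"wrist")[:1]: e=r["extent"];print(np.round(e))
  h=cv2.cvtColor(im[:,:,::-1].copy(),cv2.COLOR_BGR2HSV);print(h[int(u[1]),int(u[0])-3:int(u[0])+4,1],h[int(u[1]),int(u[0]+e[2]*.8),1])
  for th in(60,75,90):
    m=cv2.morphologyEx((h[:,:,1]<th).astype(np.uint8),cv2.MORPH_CLOSE,np.ones((5,5)))
    print(th,rect("wrist",m,u,.014 if t=="solder_block" else .012))
E
```

```text
[0.544  0.1869 0.1701] 0.08531167519992484 0.0 [3.1415 0.     1.3553] [ 0.9322 -0.1432  0.4586]
solder_block {'uv': [256.0, 153.9], 'p': 0.61} [0.5483 0.2109 0.    ]
[253. 155.  61.  89.]
[45 42 36 40 50 59 56] 106
60 [545.6 211.   99.   69.2  77.1]
75 [545.5 210.7 100.5  70.4  77.3]
90 [545.5 210.7 100.4  71.7  77.7]
solder_tray {'uv': [222.5, 288.9], 'p': 0.68} [0.463  0.0385 0.    ]
[220. 282.  94.  87.]
[21 19 18 17 19 21 18] 108
60 [516.5  71.3 394.4 764.9  77.8]Traceback (most recent call last):
  File "<stdin>", line 11, in <module>
  File "h.py", line 16, in rect
    P=np.array([ray(cam,p,z)[:2] for p in c])
                ~~~^^^^^^^^^
  File "h.py", line 4, in ray
    c=robot.calibration(cam);K=np.array(c["intrinsics"]);T=np.array(c["extrinsics"])
ValueError: time passes only in moves, steps and waits
```

play_rows(
  steps="0.03 0.4 -0.5 0 0 0 0;0.02 0.4 -0.9 0 0 0 0;0 0 -0.9 0 0 0 0;0 0 -0.9 0 0 0 0;0 0 -0.9 0 0 0 0;0 0 -0.9 0 0 0 0;0 0 -0.7 0 0 0 0;0 0 -0.5 0 0 0 0;0 0 -0.3 0 0 0 0;0 0 -0.2 0 0 0 0",
  newtons=40,
)

```text
time: 58.5
ee_pos: [0.5455, 0.2118, -0.0312]
tcp_rot: [3.141, -0.0, 1.356]
force: [-0.3, 0.7, 0.2]
width: 0.0856
grip_force: 0.0
```

play_rows(
  steps="0 0 0 0 0 0 20;0 0 0 0 0 0 40;0 0 0 0 0 0 255;0 0 0 0 0 0 255;0 0 0 0 0 0 255;0 0 0 0 0 0 255;0 0 0 0 0 0 255;0 0 0 0 0 0 255;0 0 0 0 0 0 255;0 0 0 0 0 0 255",
)

```text
time: 59.75
ee_pos: [0.5459, 0.2117, -0.03]
tcp_rot: [3.141, -0.001, 1.356]
force: [-1.8, -0.4, 6.6]
width: 0.0687
grip_force: 45.6
```

play_rows(
  steps="0 0 0.1 0 0 0 255;0 0 0.3 0 0 0 255;0 0 0.7 0 0 0 255;0 0 0.9 0 0 0 255;0 0 0.9 0 0 0 255;0 0 0.9 0 0 0 255;-0.4 -0.4 0.9 0 0 0.8 255;-0.7 -0.7 0 0 0 0.8 255;-0.8 -0.7 0 0 0 0.9 255;-0.8 -0.6 0 0 0 0.86 255",
)

```text
time: 61.0
ee_pos: [0.4637, 0.1389, 0.1106]
tcp_rot: [3.141, 0.0, 1.829]
force: [-0.4, -0.1, -2.3]
width: 0.0688
grip_force: 45.7
```

play_rows(
  steps="0 0 0 0 0 0 255;0 0 0 0 0 0 255;0 0 0 0 0 0 255;0 0 0 0 0 0 255;0 0 0 0 0 0 255;0 0 0 0 0 0 255;0 0 0 0 0 0 255;0 0 0 0 0 0 255;0 0 0 0 0 0 255;0 0 0 0 0 0 255",
)

```text
time: 62.25
ee_pos: [0.4645, 0.1396, 0.1101]
tcp_rot: [3.142, 0.0, 1.825]
force: [0.2, 0.4, -2.1]
width: 0.0689
grip_force: 45.7
```

```bash
python3 - <<'E'
from h import *
np.set_printoptions(precision=4,suppress=True)
im=snap("wrist","w20")
s=robot.read_state();p=s["ee_pos"];print(p,s["width"],s["grip_force"],s["tcp_rot"],s["force"])
for t,z in(("solder_tray",0),("solder_block",p[2]+.031)):
  for r in robot.mark_of(t,"wrist")[:2]: print(t,r,ray("wrist",r["uv"],z))
  for r in robot.look_for(t,"wrist")[:1]: e=r["extent"];print(np.round(e))
h=cv2.cvtColor(im[:,:,::-1].copy(),cv2.COLOR_BGR2HSV)
m=cv2.morphologyEx((h[:,:,1]<65).astype(np.uint8),cv2.MORPH_CLOSE,np.ones((5,5)))
for r in range(130,384,8): print(r,"".join(".#"[v] for v in m[r,130:400:4]))
E
```

```text
[0.4644 0.1396 0.1101] 0.06834964994704179 45.739678144454956 [ 3.1416 -0.      1.8247] [-0.3477  0.7216 -0.5494]
solder_block {'uv': [257.3, 249.0], 'p': 0.6} [0.4648 0.1396 0.1411]
[257. 249. 151. 182.]
130 ...###########....................###...............................
138 ..##################..............##................................
146 .#####################.............#................................
154 .#####################..............................................
162 .#####################...#######...#................................
170 .##################################################.................
178 ###################################################.................
186 ###################################################.................
194 ###################################################.................
202 ...################################################.................
210 ..........########################################..................
218 ..............####################################..................
226 ..............#
[... 740 characters left out ...]
########################...################
314 ############....################################....################
322 ##############..################################...#################
330 ##############..################################..##################
338 ################################################.###################
346 ..#############################################################.....
354 ..############################################################......
362 ..############################################################......
370 ...##.########################################################......
378 .....########################################################.......
```

```bash
cat > tray.py <<'E'
from h import *
import h as H
from scipy.spatial.transform import Rotation as Ro
np.set_printoptions(precision=4,suppress=True)
s=robot.read_state();c=robot.calibration("wrist")
def Tm(p,rpy):
    T=np.eye(4);T[:3,:3]=Ro.from_euler("xyz",rpy).as_matrix();T[:3,3]=p;return T
X=np.linalg.inv(Tm(s["ee_pos"],s["tcp_rot"]))@np.array(c["extrinsics"])
class F: pass
for n,p,y,seed in(("w2",[.5062,-.0106,.3089],1.5596,(230,122)),("w3",[.5422,.1745,.3091],1.56,(212,228)),("w11",[.546,.2041,.1842],3.0282,(112,118)),("w19",[.544,.1869,.1701],1.3553,(222,280))):
    cal={"intrinsics":c["intrinsics"],"extrinsics":Tm(p,[np.pi,0,y])@X}
    f=F();f.calibration=lambda cam,cal=cal:cal;H.robot=f
    hs=cv2.cvtColor(cv2.imread(f"pics/{n}.png"),cv2.COLOR_BGR2HSV)
    for th in(45,60):
        m=cv2.morphologyEx((hs[:,:,1]<th).astype(np.uint8),cv2.MORPH_OPEN,np.ones((7,7)))
        for z in (.005,): print(n,th,rect("wrist",m,seed,z))
E
python3 tray.py
```

```text
w2 45 [463.4  43.2  90.5 121.6  14.2]
w2 60 [463.4  42.8  91.7 123.3  14. ]
w3 45 [463.4  41.7  91.4 121.1  14.3]
w3 60 [463.4  41.3  92.6 123.5  14.1]
w11 45 [463.9  41.2  91.8 121.4  14.3]
w11 60 [464.2  40.3  92.3 123.8  14.3]
w19 45 [462.8  40.5  92.4 121.1  13.8]
w19 60 [462.6  39.8  93.4 124.2  14.2]
```

play_rows(
  steps="-0.03 -0.8 0 0 0 0 255;0 -0.8 0 0 0 0 255;0 -0.8 0 0 0 0 255;0 -0.82 -0.3 0 0 0 255;0 0 -0.8 0 0 0 255;0 0 -0.9 0 0 0 255;0 0 -0.9 0 0 0 255;0 0 -0.7 0 0 0 255;0 0 -0.47 0 0 0 255;0 0 0 0 0 0 255",
)

```text
time: 63.75
ee_pos: [0.4632, 0.043, -0.0125]
tcp_rot: [-3.14, -0.0, 1.825]
force: [-0.1, 0.3, -1.0]
width: 0.0691
grip_force: 45.8
```

```bash
python3 - <<'E'
from h import *
np.set_printoptions(precision=4,suppress=True)
im=snap("wrist","w21");snap("scene","s21")
s=robot.read_state();p=s["ee_pos"];print(p,s["width"],s["grip_force"],s["tcp_rot"],s["force"])
for cam in("wrist","scene"):
 for t,z in(("solder_tray",0),("solder_block",p[2]+.031)):
  for r in robot.mark_of(t,cam)[:1]: print(cam,t,r,ray(cam,r["uv"],z))
E
```

```text
[ 0.4639  0.043  -0.0114] 0.06853533948073559 45.81927716732025 [3.1409 0.0002 1.8247] [ 0.0124 -0.0539 -1.5941]
wrist solder_block {'uv': [256.9, 250.0], 'p': 0.72} [0.4643 0.0423 0.0196]
scene solder_tray {'uv': [278.9, 224.5], 'p': 0.82} [0.4719 0.0427 0.    ]
scene solder_block {'uv': [282.5, 222.1], 'p': 0.75} [0.4567 0.0493 0.0196]
```

play_rows(
  steps="0 0 -0.1 0 0 0 255;0 0 -0.1 0 0 0 255;0 0 -0.07 0 0 0 255;0 0 -0.07 0 0 0 255;0 0 0 0 0 0 255;0 0 0 0 0 0 255;0 0 0 0 0 0 255;0 0 0 0 0 0 255;0 0 0 0 0 0 255;0 0 0 0 0 0 255",
)

```text
time: 65.3
ee_pos: [0.4636, 0.043, -0.0222]
tcp_rot: [3.142, -0.0, 1.825]
force: [0.5, -0.1, -1.2]
width: 0.0686
grip_force: 45.8
```

play_rows(
  steps="0 0 -0.04 0 0 0 255;0 0 -0.03 0 0 0 255;0 0 0 0 0 0 255;0 0 0 0 0 0 255;0 0 0 0 0 0 255;0 0 0 0 0 0 255;0 0 0 0 0 0 255;0 0 0 0 0 0 255;0 0 0 0 0 0 255;0 0 0 0 0 0 255",
)

```text
time: 66.55
ee_pos: [0.4636, 0.043, -0.0243]
tcp_rot: [-3.142, 0.0, 1.825]
force: [0.0, -0.5, -1.6]
width: 0.0688
grip_force: 45.8
```

play_rows(
  steps="0 0 -0.03 0 0 0 255;0 0 0 0 0 0 255;0 0 0 0 0 0 40;0 0 0 0 0 0 20;0 0 0 0 0 0 0;0 0 0 0 0 0 0;0 0 0 0 0 0 0;0 0 0 0 0 0 0;0 0 0 0 0 0 0;0 0 0 0 0 0 0",
)

```text
time: 67.8
ee_pos: [0.4635, 0.043, -0.0252]
tcp_rot: [-3.142, 0.0, 1.825]
force: [0.3, -1.0, 0.1]
width: 0.0858
grip_force: 0.0
```

play_rows(
  steps="0 0 0.2 0 0 0 0;0 0 0.7 0 0 0 0;0 0 0.9 0 0 0 0;0 0 1 0 0 0 0;0 0 1 0 0 0 0;0 0 1 0 0 0 0;0 0 1 0 0 0 0;0 0 1 0 0 0 0;0 0 0.8 0 0 0 0;0 0 0 0 0 0 0",
)

```text
time: 69.05
ee_pos: [0.4641, 0.043, 0.2045]
tcp_rot: [3.138, 0.001, 1.825]
force: [0.3, -0.1, -0.2]
width: 0.0851
grip_force: 0.0
```

```bash
cat > chk.py <<'E'
from h import *
import sys
np.set_printoptions(precision=4,suppress=True)
im=snap("wrist",sys.argv[1])
s=robot.read_state();p=s["ee_pos"];print(p,s["width"],s["tcp_rot"],s["force"])
h=cv2.cvtColor(im[:,:,::-1].copy(),cv2.COLOR_BGR2HSV)
for t,z in(("solder_tray",0),("solder_block",.005),("loupe",.004),("saucer",0)):
  for r in robot.mark_of(t,"wrist")[:1]: print(t,np.round(r["uv"]),round(r["p"],2),ray("wrist",r["uv"],z)[:2])
  for r in robot.look_for(t,"wrist")[:1]: e=r["extent"];print("   ",np.round(e,1))
  if t=="solder_block": E=e
np.set_printoptions(linewidth=250)
c,r0,w,hh=[int(v) for v in E]
print(h[r0-hh//2-8:r0+hh//2+10:5,c-w//2-10:c+w//2+12:4,2]);print(h[r0-hh//2-8:r0+hh//2+10:5,c-w//2-10:c+w//2+12:4,1])
E
python3 chk.py w22
```

```text
[0.4636 0.043  0.2031] 0.08568593561275072 [3.1405 0.0003 1.8247] [-0.2569 -0.3968 -0.0113]
    [256.6 166.1  70.1  94.7]
solder_block [259. 171.] 0.74 [0.4658 0.0414]
    [256.8 170.8  57.2  79.8]
loupe [298. 297.] 0.9 [ 0.5729 -0.13  ]
    [302.6 299.4  31.5  32.2]
saucer [302. 294.] 0.62 [ 0.5786 -0.1275]
    [303.7 295.9  58.6  53.9]
[[178 156 152 155 155 159 154 159 158 158 164 158 154 158 162 158 158 158 159 185]
 [185 151 169 138 124 120 117 142 122 125 130 129 148 125 151 124 147 174 127 182]
 [183 156 172 176 173 173 174 173 175 170 170 167 166 166 161 167 168 178 124 180]
 [187 158 172 187 117 163 176 112 175 168 120 182 165 131 174 182 187 170 126 181]
 [186 162 175 184 181 178 155 184 179 163 188 176 172 177 171 181 189 169 135 184]
 [186 167 176 183 182 187 184 183 187 185 185 185 182 184 184 187 185 172 139 181]
 [187 184 180 186 171 187 182 171 182 180 161 184 179 164 190 189 188 174 179 185]
 [187 188 187 185 172 168 128 179 163 130 182 164 128 182 158 188 183 177 180 186]
 [188 188 189 186 109 170 167 109 166 170 109 166 168 111 189 188 186 181 187 188]
 [188 188 189
[... 1861 characters left out ...]
34  36  35  47  44  45  18  92 100]
 [ 98  98   7  41  49  45  49  49  37  37  35  40  38  36  40  46  45  14  98 100]
 [100  81   9  36  50  48  44  49  42  35  39  40  37  36  32  38  37  13  69 101]
 [102  72  13  37  51  50  53  45  42  48  37  39  49  38  36  35  34  17  53 104]
 [103  75  12  35  59  46  55  64  48  50  58  40  36  45  33  32  29  15  58 106]
 [104  88  17  28  45  41  56  38  40  52  44  34  51  42  36  40  27  11  68 103]
 [100  87  22  33  45  44  42  38  37  39  35  34  38  34  41  47  32  14  74 101]
 [105  99  50  46  50  56  50  53  59  58  56  50  58  52  47  44  50  67  94 104]
 [108 103 104 107 104 104 100 106 105  98 103 104 102 102 103 102 104 105 102 104]]
```

```bash
python3 - <<'E'
from h import *
import cv2
h=cv2.GaussianBlur(cv2.cvtColor(cv2.imread("pics/w22.png"),cv2.COLOR_BGR2HSV),(3,3),0)
s=h[:,:,1].astype(int)
for lo,hi in((30,70),(32,60)):
    m=cv2.morphologyEx(((s>lo)&(s<hi)).astype(np.uint8),cv2.MORPH_CLOSE,np.ones((3,3)));m=cv2.morphologyEx(m,cv2.MORPH_OPEN,np.ones((9,9)))
    print("block",rect("wrist",m,(258,172),.019))
m=cv2.morphologyEx((s<62).astype(np.uint8),cv2.MORPH_OPEN,np.ones((7,7)))
print("tray",rect("wrist",m,(258,172),.012))
# edge profile along the middle column, +y (top) to -y (bottom)
print([(r,int(s[r,262:268].mean()),int(h[r,262:268,2].mean())) for r in list(range(118,138))+list(range(204,222))])
for r in(124,128,132,206,208,210,212,214,216):print(r,ray("wrist",(262,r),.019)[:2],ray("wrist",(262,r),.012)[:2])
E
```

```text
block [463.3  40.8  69.  107.4  14.5]
block [463.7  40.3  68.5 106.2  14.6]
tray [462.6  44.1  89.8 119.5  14.4]
[(118, 106, 160), (119, 110, 143), (120, 105, 133), (121, 82, 135), (122, 49, 145), (123, 28, 153), (124, 22, 152), (125, 22, 152), (126, 21, 155), (127, 22, 150), (128, 25, 136), (129, 28, 123), (130, 31, 116), (131, 38, 118), (132, 46, 136), (133, 48, 162), (134, 45, 181), (135, 44, 186), (136, 44, 183), (137, 46, 172), (204, 39, 161), (205, 36, 174), (206, 34, 185), (207, 34, 186), (208, 36, 176), (209, 39, 151), (210, 39, 124), (211, 34, 121), (212, 36, 140), (213, 56, 160), (214, 82, 174), (215, 98, 183), (216, 102, 187), (217, 102, 188), (218, 102, 188), (219, 102, 188), (220, 102, 188), (221, 103, 188)]
124 [0.45465878 0.10133554] [0.45483327 0.10114145]
128 [0.45587353 0.0967694 ] [0.45607203 0.09648503]
132 [0.45709761 0.09216816] [0.45732032 0.09179281]
206 [4.81569973e-01 1.78196327e-04] [ 0.48227655 -0.00201598]
208 [ 0.48228349 -0.00250385] [ 0.48300417 -0.00475106]
210 [ 0.48299996 -0.00519704] [ 0.48373481 -0.0074975 ]
212 [ 0.48371942 -0.00790144] [ 0.4844685  -0.01025537]
214 [ 0.48444188 -0.01061712] [ 0.48520525 -0.01302475]
216 [ 0.48516737 -0.01334416] [ 0.48594507 -0.0158057 ]
```

```bash
python3 -c "
from plant import robot
print(robot.job_done())"
```

```text
the job is handed in; nothing more can be done
None
```

I placed the loupe, doming cube, steel block and soldering block in their own places, released them, and handed the job in; the hand-in call returned no verdict. The last camera checks put the loupe about 6 mm and the soldering block about 3 mm off centre, with the cube and steel block seated in their recesses.

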